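Stand up a microscope light shield and set it on its pins

ROBOT

A 7-joint arm with a two-finger parallel gripper is mounted at the origin on the work surface. World frame = base frame: x ahead of the robot, y to its left, z up, the work surface at z = 0. Lengths are in m, angles in rad, forces in N, time in s.
With the tool pointing down it reaches from about 0.35 to 0.9 m from the base axis. Payload 8.1 kg.
Tool frame: the origin (TCP) lies between the finger pads; the fingertips stand 11 mm ahead of it and the grasp point (between the pads) lies 8 mm behind it; z points along the fingers, y is the direction in which the jaws open and shut (so a half turn about z gives the same grasp; the last joint's range is limited). The gripper opens to 85 mm and grips with 20 to 120 N. Pads are 22 mm wide; open, the fingers measure 114 mm over their backs; the gripper's body (76 mm by 85 mm) begins 54 mm behind the grasp point. The pads swing forward as they close: fully open they stand 13 mm farther back than shut.
Start: joints at [-0.103, 0.434, 0.025, 1.573, -0.012, 1.134, -0.075], TCP at [0.625, -0, 0.242] pointing down, gripper open.
Joint ranges: [-2.62, 2.62], [-0.44, 2.09], [-1.27, 1.32], [0.08, 2.57], [-1.32, 4.46], [0.12, 2], [-2.74, 2.74]. Speed limits (rad/s): [2.22, 2.22, 3.01, 3.01, 3.14, 3.14, 3.14].

INTERFACE

Orientations are given as a rotation vector (axis times angle).
In Python, from plant import manip gives the robot as it stands.
- The arm moves only by the tool step_arm, never from a script. Its argument "targets" is a list of rows, each an object of numbers: "dx", "dy", "dz": the shift along the world's x, y, z in units of 25 mm (1.0 is 25 mm); "yaw": the turn about the world's z in units of 6 degrees (1.0 is 6 degrees). In form: [{"dx": .., "dy": .., "dz": .., "yaw": ..}, ...]. A call has 1 to 8 rows; each row shifts and turns the pose as measured when the row begins; what a row does not reach is not made up. A row lasts 1/12 s, in which the tool goes at most 41.7 mm and 7.16 degrees, less where a joint would pass 70% of its speed; a pose out of reach is approached as far as the arm can. A call is refused whole if a number of a shift passes 1 or a number of a turn 1, either way. A call with a gripper value outside its range is refused whole. "jaw" is the opening in per cent of the stroke, from 0 (shut) to 100 (fully open), set as the call begins (left out, the last holds). The fingers move at their own pace and stop on an object; the grip force is fixed at half the most. Time passes only in rows, so rows that do not move let the fingers close. It gives the time, the measured TCP pose, the force and the opening at its end, in the units of the state.
- manip.state(): the state, without advancing time (a new reading comes with each control period).
- manip.capture(name): name is "scene" or "side" or "wrist"; returns the picture (420x560x3 uint8, red, green, blue); there is no depth.
- manip.camera_params(name): a dict with "camera_matrix" (3x3 intrinsics, pixels), "rvec" (rotation vector, rad) and "tvec" (3), from world to camera coordinates, as OpenCV has them; the wrist camera has in their place "T_tool_cam" (4x4, takes a point from camera to tool coordinates, whose origin is the TCP and whose axes are the flange's). Camera axes: x right, y down, z forward; pixel columns grow to the right and rows downward; lengths in m; the calibration is good to about 2 mm. A picture is of the moment at which its call begins: read the wrist's pose just before it. camera_params takes no time and is no camera call.
- manip.hand_in(): hands the job in, once; it reports no verdict.
The state is a dict: "clock": time; "joint_pos": joint angles; "joint_vel": joint speeds; "joint_torque": joint torques, N m; "position": TCP position; "ee_rot": TCP orientation; "wrist_force": force on the tool from outside, world axes, zero at the start; "torque": the same for the moment, N m; "grip_width": finger opening in m.
Only numpy, scipy, OpenCV 4.12 (cv2) and the standard library are available. Lean on these libraries where they do the work, as an engineer would, in place of code of your own. Each camera call takes 0.05 s, during which the arm holds its last target.

TASK

The amber light shield lies flat on the bench and is too wide to be picked up lying down. Push it against the blue stop and tip it up on its foot until it stands upright against the stop by itself with nothing touching it; then take it by its red top rim and lower it level onto the two pins of the dark metal base, keeping hold of it until its foot is fully down, and let go. Do not disturb the other things on the bench.

Things in the scene. Friction and masses are not known exactly. Their poses are not given: they have to be found in the camera images.
- shield_center (a point): Centre of the light shield: stiff amber panel in a black frame, 140 mm wide, 120 mm from top edge to foot, 18 mm thick, about 0.26 kg. Starts lying flat, 10 to 45 mm short of the stop, top edge to the robot, foot to the stop. Axes: x from top edge to foot (level at first, straight down when upright), y along the width, z along the thickness (up at first, into the stop when tipped up).
- shield: The whole loose shield, same axes; origin 9 mm below its centre while it lies. To tip: a fingertip pressing 10 to 13 N on the rim's round edge and rising lifts it by friction; the upper foot corner stays on the stop, the lower one slides 18 mm back. Within about 4 degrees of upright it settles on its flat foot; pushed hard near the top when upright, its foot kicks out and it falls.
- shield_foot (a point): Middle of the shield's flat, square-edged foot face (140 x 18 mm; 60 mm from the centre along its x), same axes. Two round holes, 8.2 mm wide, 18 mm deep, lightly chamfered, in this face at 50 mm either side of this point along the shield's y. Both ways round fit.
- shield_top (a point): Middle of the shield's red top rim, at its outermost line (60 mm along -x and 5 mm along +z from the centre), same axes. The rim is 8 mm thick, 20 mm deep and 140 mm long, its edge rounded with 4 mm radius, flush with the face that is uppermost at the start: lying flat, the rim is 10 to 18 mm above the bench. When the shield is upright, pinch it here, across its thickness.
- stop_face (a point): The stop: a blue steel angle fixed to the bench, 200 mm wide (along its y), face 70 mm high, 8 mm thick, flange 48 mm deep behind. This point is at bench height in the middle of the face; x points into the stop (away from the shield), z up.
- base_seat (a point): The pin base: a fixed dark grey metal strip, 60 mm (x) x 180 mm (y) x 12 mm high. This point is the middle of its top face (12 mm over the bench). Two upright steel pins of 6 mm diameter, 14 mm high, the last 4 mm tapered to 2.8 mm, stand at 50 mm either side of this point along its y; z up.
- oil_bottle: Bystander, loose: small amber bottle, 32 mm across, 70 mm tall; origin at the centre of its underside. Leave it alone.
- beaker: Bystander, loose: glass beaker, 66 mm across, 75 mm tall; origin at the centre of its underside. Leave it alone.
- slide_box: Bystander, loose: green slide box, 85 x 35 x 30 mm; origin at the centre of its underside. Leave it alone.
- petri_dish: Bystander, loose: clear flat dish, 64 mm across, 15 mm tall; origin at the centre of its underside. Leave it alone.
- stain_jar: Bystander, loose: small glass jar with a blue cap, 48 mm across, 55 mm tall; origin at the centre of its underside. Leave it alone.
- objective_case: Bystander, loose: orange upright cylinder, 38 mm across, 55 mm tall; origin at the centre of its underside. Leave it alone.
- driver: Bystander, loose: small screwdriver lying down, 130 mm long along its x. Leave it alone.
Mind the look-alikes: they are no part of the job. There is more than one size of the part that bears stop_face; the job needs the smaller.

How it is judged:
By the outcome, as a careful person would: the job done as asked, in the order asked, and still so for the second after the job is handed in, with the robot touching nothing.
It also fails if it takes over 72 s, if anything falls off the work surface, if the arm or the gripper's body presses on something with over 40 N, if the wrist force passes 120 N, or if a joint passes its speed limit or range.

## Working session

There is one attempt and no reset: what is moved stays moved. The work goes in short steps, Python scripts to look and compute and a tool call to move; the robot and the scene stay as the last step left them, time stands still between calls to the robot, and variables do not carry over. Pictures are saved under pics/ and viewed, and the job is handed in when it is done.

Besides the shell and the picture viewer there is one more tool, called after "Request:" as name([rows], argument=value, ...), one row to a line, values as JSON. step_arm: Moves the arm, as the interface text tells. Its arguments: {"type":"object","properties":{"targets":{"type":"array"},"jaw":{"type":"number"}},"required":["targets"]}

```bash
ls; mkdir -p pics; python3 - <<'E'
from plant import manip
import cv2
print(manip.state())
for n in ["scene","side","wrist"]:
    im=manip.capture(n); cv2.imwrite(f"pics/{n}0.png",im[:,:,::-1]); print(n,manip.camera_params(n))
E
```

```text
pics
{'clock': 0.0, 'joint_pos': array([-0.10262213,  0.43522435,  0.02496353,  1.57410303, -0.01161431,
        1.13399567, -0.07510278]), 'joint_vel': array([-4.73191636e-05, -1.19040812e-03, -2.65299108e-04,  2.74413133e-04,
        1.23573838e-03,  4.27092237e-04,  8.42896023e-04]), 'joint_torque': array([ 8.97134169e-05, -6.70461059e+01,  1.02531374e+00, -3.16203833e+01,
        1.55155628e-02,  1.25530543e-02, -1.11555586e-06]), 'position': array([ 6.24508621e-01, -3.16524430e-05,  2.41522700e-01]), 'ee_rot': array([-2.22076774e+00, -2.22066112e+00,  1.89558975e-03]), 'wrist_force': array([ 0.42312473, -0.13349892,  0.85790951]), 'torque': array([0.015245  , 0.00018452, 0.01295683]), 'grip_width': 0.0852125829691262}
scene {'camera_matrix': array([[483.85260644,   0.        , 280.84518022],
       [  0.        , 483.85260644, 213.92289523],
       [  0.        ,   0.        ,   1.        ]]), 'rvec': array([ 2.20059691,  1.10585111, -0.42884934]), 'tvec': array([-0.27771622, -0.26695421,  1.55693538])}
side {'camera_matrix': array([[395.54276512,   0.        , 278.32570432],
       [  0.        , 395.54276512, 205.18993144],
       [  0.        ,   0.        ,   1.        ]]), 'rvec': array([ 0.73864711, -2.5681985 ,  1.12333679]), 'tvec': array([0.39146627, 0.20395969, 0.78282535])}
wrist {'camera_matrix': array([[322.09972932,   0.        , 281.34650444],
       [  0.        , 322.09972932, 215.68972304],
       [  0.        ,   0.        ,   1.        ]]), 'T_tool_cam': array([[-2.05954540e-04, -9.65126495e-01, -2.61783891e-01,
         6.60554090e-02],
       [ 9.99999865e-01, -3.23760860e-04,  4.06883982e-04,
         6.12905414e-04],
       [-4.77449889e-04, -2.61783772e-01,  9.65126432e-01,
        -1.30936227e-01],
       [ 0.00000000e+00,  0.00000000e+00,  0.00000000e+00,
         1.00000000e+00]])}
```

View pics/scene0.png

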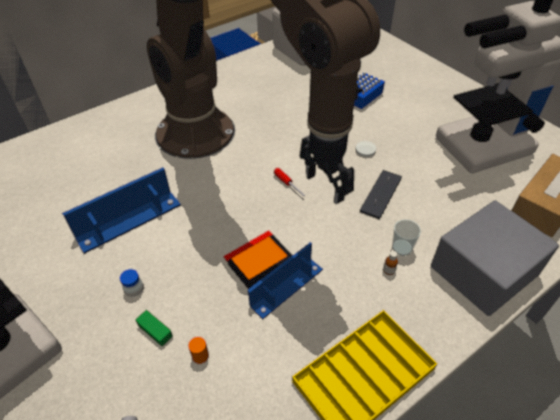

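View pics/side0.png

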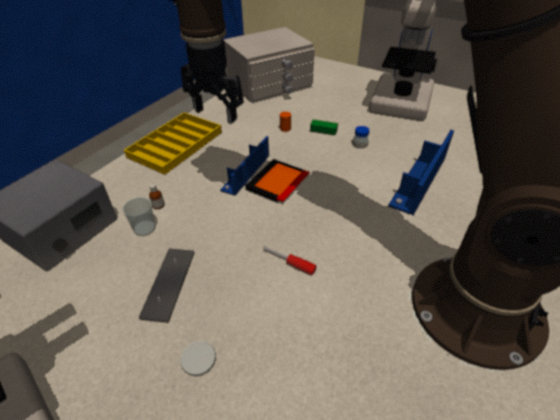

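View pics/wrist0.png

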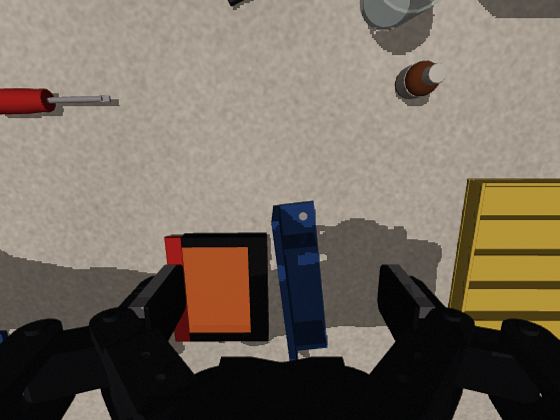

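```bash
cat > h.py <<'E'
import numpy as np, cv2
from scipy.spatial.transform import Rotation as R
def load(p): return cv2.imread(p)[:,:,::-1]
def Twc(manip,name,pos=None,rv=None):
    P=manip.camera_params(name)
    if name=="wrist":
        T=np.eye(4);T[:3,:3]=R.from_rotvec(rv).as_matrix();T[:3,3]=pos
        return P["camera_matrix"],T@P["T_tool_cam"]
    T=np.eye(4);T[:3,:3]=R.from_rotvec(P["rvec"]).as_matrix();T[:3,3]=P["tvec"]
    return P["camera_matrix"],np.linalg.inv(T)
def ray(K,T,uv,z):
    uv=np.atleast_2d(np.array(uv,float)); d=np.c_[(uv-K[:2,2])/[K[0,0],K[1,1]],np.ones(len(uv))]@T[:3,:3].T
    o=T[:3,3]; return o+d*((z-o[2])/d[:,2])[:,None]
def proj(K,T,p):
    c=(np.atleast_2d(p)-T[:3,3])@T[:3,:3]; return c[:,:2]/c[:,2:]*[K[0,0],K[1,1]]+K[:2,2]
def snap(manip,name,fn):
    s=manip.state(); im=manip.capture(name); cv2.imwrite("pics/"+fn,im[:,:,::-1])
    np.savez("pics/"+fn+".npz",pos=s["position"],rv=s["ee_rot"]); return s,im
def cam(manip,name,fn):
    d=np.load("pics/"+fn+".npz"); return Twc(manip,name,d["pos"],d["rv"])
E
python3 - <<'E'
from h import *
from plant import manip
s=manip.state()
for n in ["wrist","scene","side"]:
    K,T=Twc(manip,n,s["position"],s["ee_rot"])
    im=load(f"pics/{n}0.png"); hsv=cv2.cvtColor(im.copy(),cv2.COLOR_RGB2HSV)
    print(n,"cam at",T[:3,3].round(3))
    for nm,lo,hi,z in [("blue",(105,120,30),(125,255,255),0),("red",(0,200,120),(5,255,255),.018),("amber",(6,180,150),(16,255,255),.018),("yellow",(22,120,80),(32,255,255),.0)]:
        m=cv2.inRange(hsv,lo,hi); cs,_=cv2.findContours(m,cv2.RETR_EXTERNAL,cv2.CHAIN_APPROX_SIMPLE)
        for c in cs:
            if cv2.contourArea(c)<60: continue
            b=cv2.boxPoints(cv2.minAreaRect(c)); print(nm,cv2.contourArea(c),b.round().tolist(),ray(K,T,b,z)[:,:2].round(3).tolist())
# base approx
K,T=Twc(manip,"side"); print("base side",ray(K,T,[[174,249],[194,252],[168,321],[141,317]],.012)[:,:2].round(3).tolist())
K,T=Twc(manip,"scene"); print("base scene",ray(K,T,[[380,171],[402,179],[383,217],[361,208]],.012)[:,:2].round(3).tolist())
E
```

```text
wrist cam at [0.625 0.066 0.373]
blue 5356.5 [[270.0, 205.0], [313.0, 201.0], [328.0, 357.0], [284.0, 361.0]] [[0.611, -0.022], [0.663, -0.017], [0.688, -0.234], [0.629, -0.24]]
red 358.5 [[164.0, 238.0], [180.0, 236.0], [183.0, 264.0], [167.0, 266.0]] [[0.489, -0.057], [0.507, -0.055], [0.508, -0.09], [0.489, -0.092]]
red 630.0 [[-0.0, 90.0], [42.0, 90.0], [42.0, 107.0], [0.0, 107.0]] [[0.335, 0.104], [0.378, 0.104], [0.375, 0.088], [0.331, 0.088]]
amber 5138.5 [[182.0, 248.0], [247.0, 246.0], [250.0, 331.0], [185.0, 333.0]] [[0.509, -0.069], [0.585, -0.067], [0.585, -0.181], [0.503, -0.185]]
yellow 241.5 [[529.0, 320.0], [559.0, 320.0], [559.0, 339.0], [529.0, 339.0]] [[0.95, -0.177], [0.99, -0.177], [0.996, -0.206], [0.956, -0.206]]
yellow 189.5 [[474.0, 320.0], [502.0, 320.0], [502.0, 329.0], [474.0, 329.0]] [[0.878, -0.177], [0.915, -0.177], [0.917, -0.191], [0.88, -0.191]]
yellow 9423.5 [[461.0, 311.0], [461.0, 182.0], [559.0, 182.0], [559.0, 311.0]] [[0.859, -0.164], [0.834, 0.006], [0.949, 0.005], [0.987, -0.164]]
scene cam at [ 1.161 -0.504  0.986]
blue 219.0 [[120.0, 270.0]
[... 2441 characters left out ...]
.0], [290.0, 253.0], [315.0, 265.0], [311.0, 273.0]] [[0.375, 0.106], [0.379, 0.084], [0.317, 0.086], [0.314, 0.107]]
red 101.0 [[277.0, 197.0], [291.0, 183.0], [296.0, 188.0], [282.0, 202.0]] [[0.506, -0.059], [0.504, -0.126], [0.485, -0.116], [0.487, -0.05]]
amber 666.5 [[256.0, 184.0], [284.0, 157.0], [300.0, 174.0], [273.0, 201.0]] [[0.579, -0.073], [0.583, -0.216], [0.503, -0.174], [0.506, -0.04]]
yellow 3047.0 [[122.0, 149.0], [203.0, 98.0], [226.0, 135.0], [145.0, 186.0]] [[1.044, -0.015], [1.046, -0.397], [0.82, -0.246], [0.851, 0.073]]
base side [[0.612, 0.208], [0.568, 0.19], [0.493, 0.349], [0.544, 0.371]]
base scene [[0.501, 0.334], [0.563, 0.361], [0.634, 0.215], [0.575, 0.191]]
```

```bash
python3 - <<'E'
from h import *
im=load("pics/wrist0.png")[190:390,150:460]; cv2.imwrite("pics/wc0.png",cv2.resize(im[:,:,::-1],None,fx=2.5,fy=2.5,interpolation=cv2.INTER_CUBIC))
E
```

```text
(no output)
```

View pics/wc0.png

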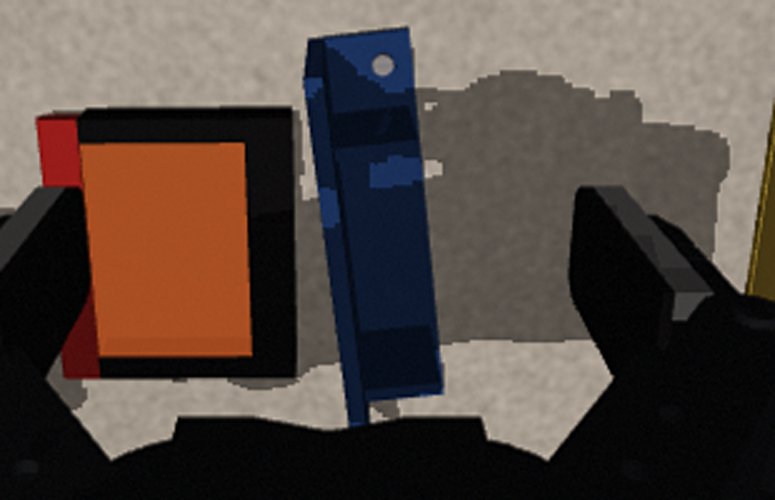

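```bash
python3 - <<'E'
from h import *
from plant import manip
s=manip.state()
K,T=Twc(manip,"wrist",s["position"],s["ee_rot"])
f=lambda c,z:ray(K,T,np.array(c)/2.5+[150,190],z)[:,:2].round(4).tolist()
print("shield top corners",f([[293,107],[297,378]],.018)," rim",f([[37,118],[63,378]],.014))
print("amber",f([[80,143],[245,142],[252,356],[100,357]],.018))
print("stop top strip",f([[305,79],[323,79],[348,425],[367,425]],.07))
print("stop base",f([[311,38]],0), "flange",f([[409,28],[442,393]],.006))
K,T=Twc(manip,"scene")
E
python3 - <<'E'
from h import *
for n,(x,y,w,h) in {"scene":(205,215,140,110),"side":(200,120,130,100)}.items():
    im=load(f"pics/{n}0.png")[y:y+h,x:x+w]; cv2.imwrite(f"pics/{n}c0.png",cv2.resize(im[:,:,::-1],None,fx=5,fy=5,interpolation=cv2.INTER_CUBIC))
E
```

```text
shield top corners [[0.6087, -0.0508], [0.6091, -0.1961]]  rim [[0.4881, -0.0575], [0.4881, -0.1991]]
amber [[0.5087, -0.0685], [0.586, -0.068], [0.5864, -0.1832], [0.5094, -0.1838]]
stop top strip [[0.616, -0.0221], [0.6231, -0.0221], [0.6338, -0.1818], [0.6422, -0.1818]]
stop base [[0.6169, -0.0222]] flange [[0.6627, -0.016], [0.6853, -0.2142]]
```

View pics/scenec0.png

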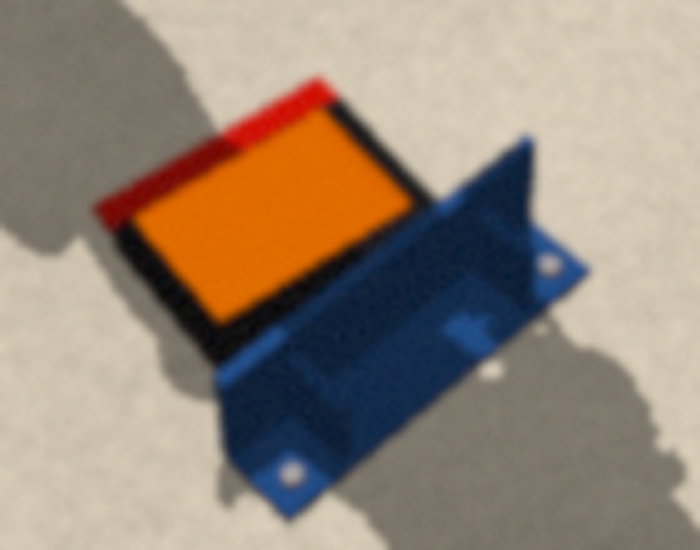

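View pics/sidec0.png

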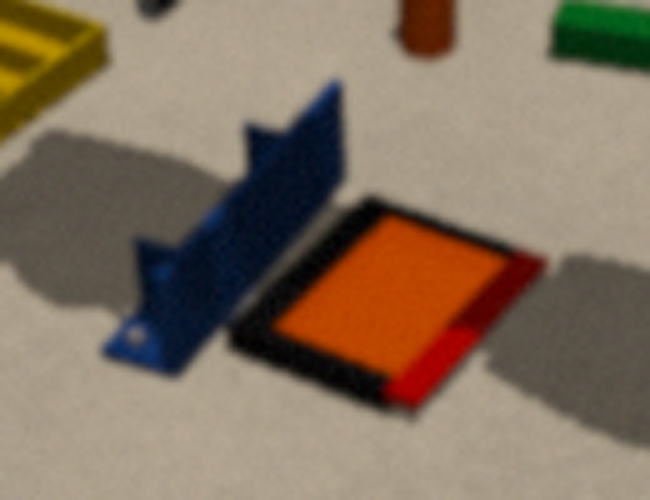

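Request:
step_arm([
  {"dx": -0.42,"dy": -0.32,"dz": -0.2,"yaw": 1},
  {"dx": -0.42,"dy": -0.32,"dz": -0.2,"yaw": 1},
  {"dx": -0.42,"dy": -0.32,"dz": -0.2,"yaw": 1},
  {"dx": -0.42,"dy": -0.32,"dz": -0.2,"yaw": 1},
  {"dx": -0.42,"dy": -0.32,"dz": -0.2,"yaw": 1},
  {"dx": -0.42,"dy": -0.32,"dz": -0.2,"yaw": 1},
  {"dx": -0.42,"dy": -0.32,"dz": -0.2,"yaw": 1},
  {"dx": -0.42,"dy": -0.32,"dz": -0.2,"yaw": 1},
], jaw=0)

```text
clock: 0.82
position: [0.5379, -0.063, 0.1984]
ee_rot: [-1.066, -2.952, 0.002]
wrist_force: [-0.8, -0.3, 0.1]
grip_width: 0.0001
```

Request:
step_arm([
  {"dx": -0.42,"dy": -0.32,"dz": -0.7,"yaw": 1},
  {"dx": -0.42,"dy": -0.32,"dz": -0.7,"yaw": 1},
  {"dx": -0.42,"dy": -0.32,"dz": -0.7,"yaw": 1},
  {"dx": -0.42,"dy": -0.32,"dz": -0.7,"yaw": 1},
  {"dx": -0.42,"dy": -0.32,"dz": -0.7,"yaw": 1},
  {"dx": -0.42,"dy": -0.32,"dz": -0.6,"yaw": 1},
  {"dx": -0.42,"dy": -0.32,"dz": -0.6,"yaw": 1},
  {"dx": -0.3,"dy": -0.3,"dz": -0.5,"yaw": 0.4},
])

```text
clock: 1.48
position: [0.4522, -0.1293, 0.0646]
ee_rot: [-0.199, 3.135, 0.002]
wrist_force: [-0.2, 0.6, -0.5]
grip_width: 0.0003
```

```bash
python3 - <<'E'
from h import *
from plant import manip
s,im=snap(manip,"wrist","w1.png"); print({k:s[k] for k in ["clock","position","ee_rot","wrist_force","joint_pos"]}); print(R.from_rotvec(s["ee_rot"]).as_matrix().round(3))
s,im=snap(manip,"side","s1.png")
E
```

```text
{'clock': 1.4833, 'position': array([ 0.45224251, -0.12927577,  0.06463054]), 'ee_rot': array([-1.98523225e-01,  3.13466307e+00,  2.20348434e-03]), 'wrist_force': array([-0.20047212,  0.57233268, -0.52671879]), 'joint_pos': array([ 0.40953582,  0.45557653, -0.31453638,  2.11152126,  0.23826385,
        0.60704268,  1.62573375])}
[[-0.992 -0.126  0.001]
 [-0.126  0.992  0.001]
 [-0.001  0.001 -1.   ]]
```

View pics/w1.png

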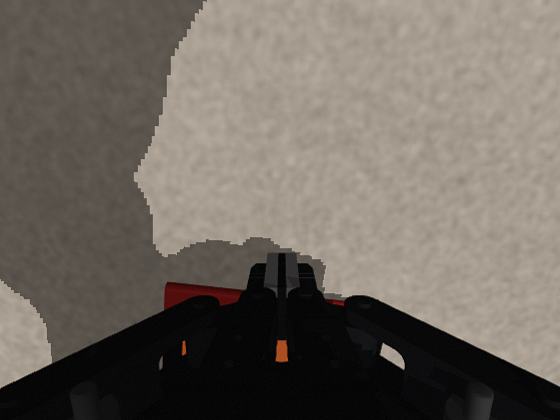

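View pics/s1.png

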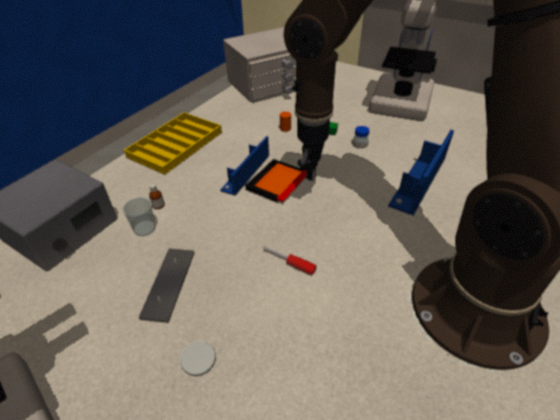

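Request:
step_arm([
  {"dx": 0,"dz": -0.7},
  {"dz": -0.6},
  {"dz": -0.4},
  {"dz": -0.15},
  {"dx": 0.4,"dy": 0.04},
  {"dx": 0.3,"dy": 0.03},
])

```text
$.targets[0]: bad value
```

Request:
step_arm([
  {"dx": 0,"dy": 0,"dz": -0.7,"yaw": 0},
  {"dx": 0,"dy": 0,"dz": -0.6,"yaw": 0},
  {"dx": 0,"dy": 0,"dz": -0.4,"yaw": 0},
  {"dx": 0,"dy": 0,"dz": -0.15,"yaw": 0},
  {"dx": 0.4,"dy": 0.04,"dz": 0,"yaw": 0},
  {"dx": 0.3,"dy": 0.03,"dz": 0,"yaw": 0},
])

```text
clock: 2.08
position: [0.4732, -0.127, 0.0193]
ee_rot: [-0.169, 3.135, 0.001]
wrist_force: [0.3, 0.4, 0.4]
grip_width: -0.0002
```

Request:
step_arm([
  {"dx": 0.1,"dy": 0.01,"dz": 0,"yaw": 0},
  {"dx": 0.1,"dy": 0.01,"dz": 0,"yaw": 0},
  {"dx": 0.1,"dy": 0.01,"dz": 0,"yaw": 0},
  {"dx": 0.1,"dy": 0.01,"dz": 0,"yaw": 0},
])

```text
clock: 2.42
position: [0.4871, -0.125, 0.0212]
ee_rot: [-0.17, 3.133, 0.001]
wrist_force: [-3.3, -1.8, -0.2]
grip_width: 0.0003
```

Request:
step_arm([
  {"dx": 0.1,"dy": 0.01,"dz": 0,"yaw": 0},
  {"dx": 0.1,"dy": 0.01,"dz": 0,"yaw": 0},
  {"dx": 0.1,"dy": 0.01,"dz": 0,"yaw": 0},
  {"dx": 0.1,"dy": 0.01,"dz": 0,"yaw": 0},
])

```text
clock: 2.75
position: [0.4878, -0.126, 0.0203]
ee_rot: [0.164, -3.123, 0.001]
wrist_force: [-7.5, 0.0, 5.1]
grip_width: 0.0001
```

```bash
cat > look.py <<'E'
import sys
from h import *
from plant import manip
tag=sys.argv[1]
boxes={"scene":(205,190,160,130),"side":(190,80,140,130)}
ims=[]
for n in sys.argv[2:]:
    s,im=snap(manip,n,f"{n}_{tag}.png")
    if n!="wrist":
        x,y,w,h=boxes[n]; im=cv2.resize(im[y:y+h,x:x+w],(560,420) if n=="x" else None,fx=3.5,fy=3.5,interpolation=cv2.INTER_CUBIC) if True else im
    ims.append(cv2.copyMakeBorder(im,0,max(0,460-im.shape[0]),0,0,cv2.BORDER_CONSTANT)[:460])
o=np.hstack(ims); f=min(1,800/o.shape[1]); o=cv2.resize(o,None,fx=f,fy=f)
cv2.imwrite(f"pics/L{tag}.png",o[:,:,::-1]); s=manip.state(); print(s["clock"],s["position"].round(4),s["wrist_force"].round(1),s["torque"].round(2))
E
python3 look.py 2 scene side
```

```text
2.85 [ 0.4879 -0.126   0.0203] [-8.3 -0.3  4.5] [-0.12  1.67 -0.05]
```

View pics/L2.png

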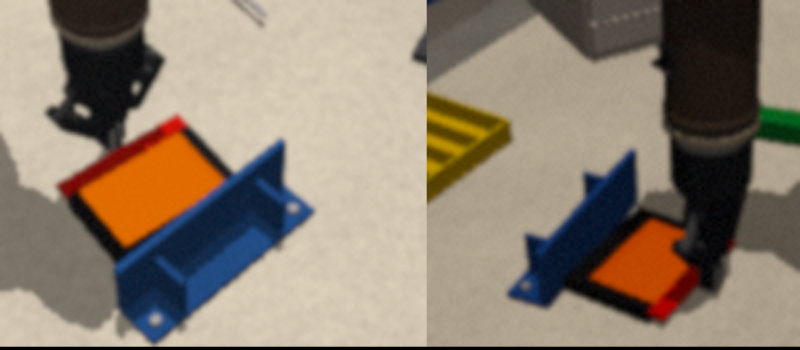

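```bash
python3 - <<'E'
from h import *
from plant import manip
for n in ["scene","side"]:
    K,T=Twc(manip,n); im=load(f"pics/{n}_2.png"); hsv=cv2.cvtColor(im.copy(),cv2.COLOR_RGB2HSV)
    for nm,lo,hi,z in [("red",(0,150,70),(5,255,255),.018),("amber",(6,180,150),(16,255,255),.018)]:
        m=cv2.inRange(hsv,lo,hi); m[:, :200]=0;m[:150]=0
        cs,_=cv2.findContours(m,cv2.RETR_EXTERNAL,cv2.CHAIN_APPROX_NONE)
        for c in cs:
            if cv2.contourArea(c)<60: continue
            w=ray(K,T,c[:,0],z)[:,:2]*1000
            r=cv2.minAreaRect(w.astype(np.float32)); print(n,nm,r, cv2.boxPoints(r).round().tolist())
E
```

```text
scene red ((512.44677734375, -127.06472778320312), (19.725688934326172, 137.15533447265625), 0.15456078946590424) [[502.0, -59.0], [503.0, -196.0], [522.0, -196.0], [522.0, -58.0]]
scene red ((350.6944274902344, 89.90156555175781), (23.68426513671875, 74.13687133789062), 87.89208984375) [[313.0, 79.0], [387.0, 77.0], [388.0, 100.0], [314.0, 103.0]]
scene amber ((558.4230346679688, -126.12928771972656), (79.50886535644531, 116.97123718261719), 1.1228244304656982) [[518.0, -68.0], [520.0, -185.0], [599.0, -184.0], [597.0, -67.0]]
side red ((344.9449768066406, 98.12983703613281), (66.99032592773438, 27.882423400878906), 1.5590336322784424) [[311.0, 111.0], [312.0, 83.0], [379.0, 85.0], [378.0, 113.0]]
side red ((508.1507568359375, -91.59584045410156), (83.9729232788086, 23.897491455078125), 88.5785140991211) [[495.0, -133.0], [519.0, -134.0], [521.0, -50.0], [497.0, -49.0]]
side amber ((556.0299682617188, -123.79701232910156), (75.49169158935547, 110.84829711914062), 0.3641505837440491) [[518.0, -69.0], [519.0, -179.0], [594.0, -179.0], [593.0, -68.0]]
```

Request:
step_arm([
  {"dx": -0.3,"dy": 0,"dz": 0,"yaw": 0},
  {"dx": 0,"dy": -0.6,"dz": -0.1,"yaw": 0},
  {"dx": 0,"dy": -0.6,"dz": 0,"yaw": 0},
  {"dx": 0,"dy": -0.4,"dz": 0,"yaw": 0},
  {"dx": 0.1,"dy": 0,"dz": 0,"yaw": 0},
])

```text
clock: 3.27
position: [0.4824, -0.1666, 0.0189]
ee_rot: [0.167, -3.125, 0.002]
wrist_force: [-0.8, -0.4, -0.8]
grip_width: -0.0002
```

Request:
step_arm([
  {"dx": 0.15,"dy": 0.01,"dz": 0,"yaw": 0},
  {"dx": 0.15,"dy": 0.01,"dz": 0,"yaw": 0},
  {"dx": 0.15,"dy": 0.01,"dz": 0,"yaw": 0},
  {"dx": 0.15,"dy": 0.01,"dz": 0,"yaw": 0},
])

```text
clock: 3.6
position: [0.493, -0.1673, 0.0185]
ee_rot: [0.16, -3.116, 0.004]
wrist_force: [-6.5, -3.5, 5.3]
grip_width: -0.0
```

Request:
step_arm([
  {"dx": 0.2,"dy": 0.02,"dz": 0,"yaw": 0},
  {"dx": 0.2,"dy": 0.02,"dz": 0,"yaw": 0},
  {"dx": 0.2,"dy": 0.02,"dz": 0,"yaw": 0},
  {"dx": 0.2,"dy": 0.02,"dz": 0,"yaw": 0},
])

```text
clock: 3.93
position: [0.4999, -0.1673, 0.017]
ee_rot: [0.153, -3.088, 0.009]
wrist_force: [-19.5, -3.0, 14.9]
grip_width: 0.0002
```

```bash
python3 look.py 3 scene side wrist
```

```text
4.0833 [ 0.4997 -0.1672  0.0169] [-15.6  -3.4  10.7] [-0.72  3.3   0.03]
```

View pics/L3.png

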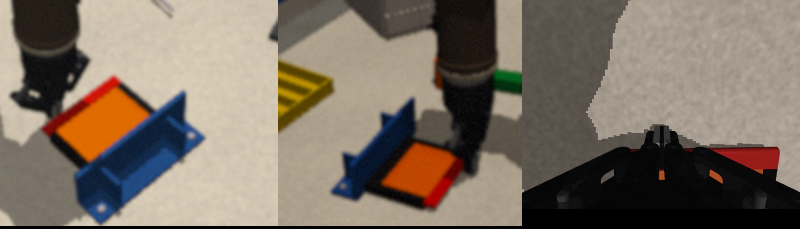

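Request:
step_arm([
  {"dx": -0.2,"dy": 0,"dz": 0,"yaw": 0},
  {"dx": -0.2,"dy": 0,"dz": 0,"yaw": 0},
])

```text
clock: 4.25
position: [0.4892, -0.1658, 0.0167]
ee_rot: [0.155, -3.086, 0.008]
wrist_force: [0.3, -0.1, 0.5]
grip_width: -0.0002
```

```bash
python3 - <<'E'
from h import *
from plant import manip
s=manip.state(); print(s["position"].round(4),s["wrist_force"].round(1)); print(R.from_rotvec(s["ee_rot"]).as_matrix().round(3))
K,T=Twc(manip,"scene"); im=load(f"pics/scene_3.png"); hsv=cv2.cvtColor(im.copy(),cv2.COLOR_RGB2HSV)
for nm,lo,hi,z in [("red",(0,150,70),(5,255,255),.018),("amber",(6,180,150),(16,255,255),.018)]:
        m=cv2.inRange(hsv,lo,hi); m[:, :200]=0;m[:190]=0
        cs,_=cv2.findContours(m,cv2.RETR_EXTERNAL,cv2.CHAIN_APPROX_NONE)
        for c in cs:
            if cv2.contourArea(c)<60: continue
            w=ray(K,T,c[:,0],z)[:,:2]*1000
            r=cv2.minAreaRect(w.astype(np.float32)); print(nm,r, cv2.boxPoints(r).round().tolist())
E
```

```text
[ 0.4892 -0.1658  0.0167] [ 0.3 -0.1  0.5]
[[-0.994 -0.1   -0.051]
 [-0.1    0.995 -0.008]
 [ 0.052 -0.003 -0.999]]
red ((519.9727172851562, -129.33016967773438), (19.295591354370117, 138.45089721679688), 5.814291954040527) [[503.0, -61.0], [517.0, -199.0], [537.0, -197.0], [523.0, -59.0]]
amber ((562.1477661132812, -123.53517150878906), (72.8258285522461, 116.3631591796875), 7.5379838943481445) [[518.0, -71.0], [534.0, -186.0], [606.0, -176.0], [591.0, -61.0]]
```

Request:
step_arm([
  {"dx": -0.1,"dy": 0.5,"dz": 0,"yaw": 0},
  {"dx": 0,"dy": 0.5,"dz": 0,"yaw": 0},
  {"dx": 0,"dy": 0.35,"dz": 0,"yaw": 0},
  {"dx": 0.1,"dy": 0,"dz": 0,"yaw": 0},
  {"dx": 0.1,"dy": 0,"dz": 0,"yaw": 0},
])

```text
clock: 4.67
position: [0.4931, -0.1248, 0.0172]
ee_rot: [0.162, -3.089, 0.005]
wrist_force: [0.4, -0.1, 0.7]
grip_width: 0.0
```

Request:
step_arm([
  {"dx": 0.15,"dy": 0.015,"dz": 0,"yaw": 0},
  {"dx": 0.12,"dy": 0.01,"dz": 0,"yaw": 0},
  {"dx": 0.12,"dy": 0.01,"dz": 0.3,"yaw": 0},
  {"dx": 0.12,"dy": 0.01,"dz": 0.4,"yaw": 0},
])

```text
clock: 5.0
position: [0.4949, -0.1242, 0.0317]
ee_rot: [0.161, -3.064, 0.005]
wrist_force: [-4.0, 1.0, -1.5]
grip_width: 0.0002
```

```bash
python3 look.py 4 scene side
```

```text
5.1 [ 0.4951 -0.1242  0.0326] [-6.6  0.7 -1.5] [0.19 1.48 0.01]
```

View pics/L4.png

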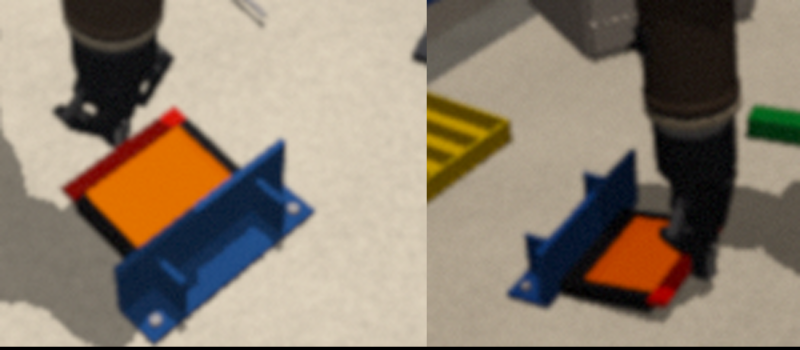

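Request:
step_arm([
  {"dx": 0.15,"dy": 0.015,"dz": 0.35,"yaw": 0},
  {"dx": 0.2,"dy": 0.02,"dz": 0.45,"yaw": 0},
  {"dx": 0.25,"dy": 0.02,"dz": 0.45,"yaw": 0},
])

```text
clock: 5.35
position: [0.5003, -0.1239, 0.0607]
ee_rot: [0.157, -3.044, 0.003]
wrist_force: [-8.1, 1.0, 1.0]
grip_width: -0.0001
```

```bash
python3 look.py 5 scene side
```

```text
5.45 [ 0.5007 -0.1239  0.0616] [-10.9   1.    1.2] [ 0.2   2.2  -0.02]
```

View pics/L5.png

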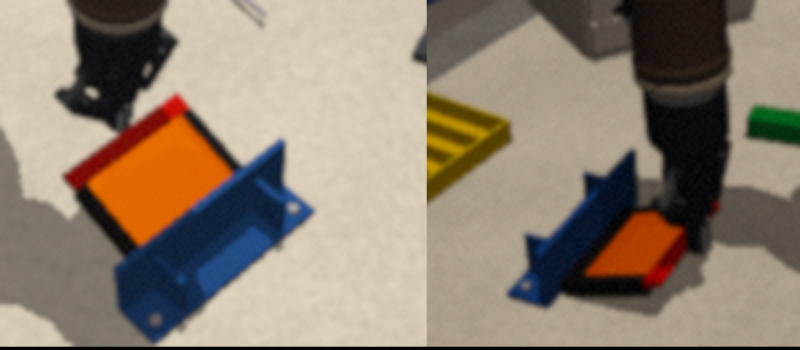

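Request:
step_arm([
  {"dx": 0.3,"dy": 0.03,"dz": 0.4,"yaw": 0},
  {"dx": 0.36,"dy": 0.04,"dz": 0.42,"yaw": 0},
  {"dx": 0.42,"dy": 0.04,"dz": 0.38,"yaw": 0},
])

```text
clock: 5.7
position: [0.5241, -0.1223, 0.0905]
ee_rot: [0.154, -3.036, 0.003]
wrist_force: [0.9, 0.3, -0.0]
grip_width: -0.0
```

```bash
python3 look.py 6 scene side
```

```text
5.8 [ 0.527  -0.122   0.0915] [-0.2  0.1 -0. ] [ 0.04 -0.13 -0.02]
```

View pics/L6.png

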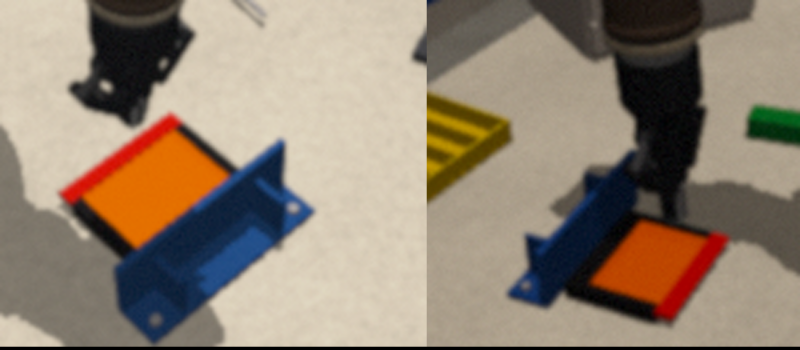

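Request:
step_arm([
  {"dx": 0.3,"dy": 0,"dz": 0.5,"yaw": 0},
  {"dx": 1,"dy": 0,"dz": 0.2,"yaw": 0},
  {"dx": 1,"dy": 0,"dz": 0,"yaw": 0},
  {"dx": 1,"dy": 0,"dz": 0,"yaw": 0},
  {"dx": 1,"dy": 0,"dz": 0,"yaw": 0},
  {"dx": 0.9,"dy": 0,"dz": 0,"yaw": 0},
  {"dx": 0.4,"dy": 0,"dz": 0,"yaw": 0},
  {"dx": 0,"dy": 0,"dz": 0,"yaw": 0},
])

```text
clock: 6.47
position: [0.6686, -0.1247, 0.1047]
ee_rot: [0.15, -3.036, 0.006]
wrist_force: [-0.3, -0.1, 0.5]
grip_width: 0.0002
```

Request:
step_arm([
  {"dx": 0,"dy": 0,"dz": -0.7,"yaw": 0},
  {"dx": 0,"dy": 0,"dz": -0.7,"yaw": 0},
  {"dx": 0,"dy": 0,"dz": -0.5,"yaw": 0},
  {"dx": -0.1,"dy": 0,"dz": 0,"yaw": 0},
  {"dx": -0.2,"dy": 0,"dz": 0,"yaw": 0},
  {"dx": -0.2,"dy": 0,"dz": 0,"yaw": 0},
])

```text
clock: 6.97
position: [0.6522, -0.1255, 0.0525]
ee_rot: [0.149, -3.032, 0.006]
wrist_force: [0.0, 0.7, 0.7]
grip_width: 0.0001
```

Request:
step_arm([
  {"dx": -0.2,"dy": 0,"dz": 0,"yaw": 0},
  {"dx": -0.25,"dy": 0,"dz": 0,"yaw": 0},
  {"dx": -0.25,"dy": 0,"dz": 0,"yaw": 0},
  {"dx": -0.25,"dy": 0,"dz": 0,"yaw": 0},
  {"dx": -0.25,"dy": 0,"dz": 0,"yaw": 0},
])

```text
clock: 7.38
position: [0.645, -0.1232, 0.0597]
ee_rot: [0.155, -3.088, 0.006]
wrist_force: [21.1, 0.3, -13.9]
grip_width: -0.0003
```

Request:
step_arm([
  {"dx": -0.25,"dy": 0,"dz": -0.1,"yaw": 0},
  {"dx": -0.25,"dy": 0,"dz": -0.1,"yaw": 0},
  {"dx": -0.25,"dy": 0,"dz": -0.1,"yaw": 0},
  {"dx": -0.25,"dy": 0,"dz": -0.1,"yaw": 0},
  {"dx": -0.25,"dy": 0,"dz": -0.1,"yaw": 0},
  {"dx": -0.25,"dy": 0,"dz": -0.1,"yaw": 0},
])

```text
clock: 7.88
position: [0.645, -0.123, 0.061]
ee_rot: [-0.16, 3.099, -0.014]
wrist_force: [20.3, -1.8, -12.3]
grip_width: 0.0003
```

Request:
step_arm([
  {"dx": -0.25,"dy": 0,"dz": -0.1,"yaw": 0},
  {"dx": -0.25,"dy": 0,"dz": -0.1,"yaw": 0},
  {"dx": -0.25,"dy": 0,"dz": -0.1,"yaw": 0},
  {"dx": -0.25,"dy": 0,"dz": -0.1,"yaw": 0},
  {"dx": -0.25,"dy": 0,"dz": -0.1,"yaw": 0},
  {"dx": 0.4,"dy": 0,"dz": 0,"yaw": 0},
  {"dx": 0.4,"dy": 0,"dz": 0.6,"yaw": 0},
  {"dx": 0,"dy": 0,"dz": 0.9,"yaw": 0},
])

```text
clock: 8.55
position: [0.6646, -0.123, 0.1002]
ee_rot: [-0.159, 3.025, -0.02]
wrist_force: [0.3, -0.1, 0.5]
grip_width: 0.0002
```

```bash
python3 look.py 7 scene side;  python3 - <<'E'
from h import *
from plant import manip
s=manip.state(); print(s["position"].round(4),s["wrist_force"].round(1)); print(R.from_rotvec(s["ee_rot"]).as_matrix().round(3))
K,T=Twc(manip,"scene"); im=load(f"pics/scene_7.png"); hsv=cv2.cvtColor(im.copy(),cv2.COLOR_RGB2HSV)
for nm,lo,hi,z in [("red",(0,150,70),(5,255,255),.018),("amber",(6,180,150),(16,255,255),.018)]:
        m=cv2.inRange(hsv,lo,hi); m[:, :200]=0;m[:190]=0
        cs,_=cv2.findContours(m,cv2.RETR_EXTERNAL,cv2.CHAIN_APPROX_NONE)
        for c in cs:
            if cv2.contourArea(c)<60: continue
            w=ray(K,T,c[:,0],z)[:,:2]*1000
            r=cv2.minAreaRect(w.astype(np.float32)); print(nm,r, cv2.boxPoints(r).round().tolist())
E
```

```text
8.65 [ 0.6666 -0.1233  0.1047] [ 0.3 -0.4 -0.4] [-0.02  0.08 -0.  ]
[ 0.6666 -0.1233  0.1047] [ 0.3 -0.4 -0.4]
[[-0.987 -0.103  0.119]
 [-0.105  0.994 -0.008]
 [-0.118 -0.021 -0.993]]
red ((513.4314575195312, -131.64483642578125), (19.35259246826172, 135.93115234375), 8.92742919921875) [[493.0, -66.0], [514.0, -200.0], [534.0, -197.0], [512.0, -63.0]]
amber ((559.4056396484375, -124.80972290039062), (79.4197769165039, 114.66319274902344), 7.034995079040527) [[513.0, -73.0], [527.0, -187.0], [606.0, -177.0], [592.0, -63.0]]
```

View pics/L7.png

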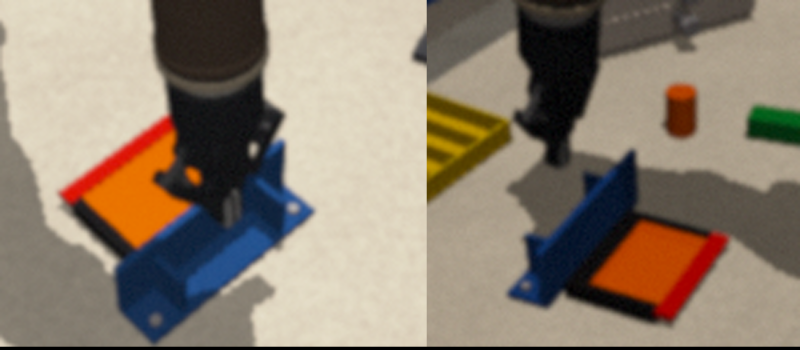

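Request:
step_arm([
  {"dx": -0.9,"dy": -0.04,"dz": 0.05,"yaw": 0},
  {"dx": -1,"dy": -0.04,"dz": 0,"yaw": 0},
  {"dx": -1,"dy": -0.04,"dz": 0,"yaw": 0},
  {"dx": -1,"dy": -0.04,"dz": 0,"yaw": 0},
  {"dx": -1,"dy": -0.04,"dz": 0,"yaw": 0},
  {"dx": -1,"dy": -0.04,"dz": 0,"yaw": 0},
  {"dx": -1,"dy": -0.04,"dz": 0,"yaw": 0},
  {"dx": -0.6,"dy": -0.04,"dz": 0,"yaw": 0},
])

```text
clock: 9.32
position: [0.4712, -0.1308, 0.1108]
ee_rot: [-0.158, 3.007, -0.028]
wrist_force: [-0.3, 0.3, -0.1]
grip_width: 0.0002
```

Request:
step_arm([
  {"dx": 0,"dy": 0,"dz": -0.9,"yaw": 0},
  {"dx": 0,"dy": 0,"dz": -1,"yaw": 0},
  {"dx": 0,"dy": 0,"dz": -0.9,"yaw": 0},
  {"dx": 0,"dy": 0,"dz": -0.5,"yaw": 0},
  {"dx": 0,"dy": 0,"dz": -0.15,"yaw": 0},
  {"dx": 0.1,"dy": 0,"dz": 0,"yaw": 0},
])

```text
clock: 9.82
position: [0.466, -0.1329, 0.0258]
ee_rot: [-0.152, 3.003, -0.035]
wrist_force: [-0.5, 0.2, -0.3]
grip_width: 0.0003
```

Request:
step_arm([
  {"dx": 0.2,"dy": 0,"dz": -0.15,"yaw": 0},
  {"dx": 0.25,"dy": 0,"dz": -0.15,"yaw": 0},
  {"dx": 0.2,"dy": 0,"dz": -0.05,"yaw": 0},
  {"dx": 0.1,"dy": 0,"dz": 0,"yaw": 0},
])

```text
clock: 10.15
position: [0.4883, -0.1332, 0.0192]
ee_rot: [-0.152, 2.999, -0.037]
wrist_force: [1.0, 0.4, -0.5]
grip_width: 0.0001
```

Now press and lift, smoother and with less over-rise.

Request:
step_arm([
  {"dx": 0.15,"dy": 0.015,"dz": -0.04,"yaw": 0},
  {"dx": 0.15,"dy": 0.015,"dz": 0,"yaw": 0},
  {"dx": 0.15,"dy": 0.015,"dz": 0,"yaw": 0},
])

```text
clock: 10.4
position: [0.4949, -0.1326, 0.0173]
ee_rot: [-0.15, 3.01, -0.037]
wrist_force: [-15.7, -1.4, 9.4]
grip_width: 0.0001
```

Request:
step_arm([
  {"dx": 0.1,"dy": 0.01,"dz": 0.3,"yaw": 0},
  {"dx": 0.12,"dy": 0.01,"dz": 0.35,"yaw": 0},
  {"dx": 0.15,"dy": 0.015,"dz": 0.35,"yaw": 0},
])

```text
clock: 10.65
position: [0.496, -0.1322, 0.0392]
ee_rot: [-0.149, 3.027, -0.036]
wrist_force: [-6.2, -1.6, -0.0]
grip_width: 0.0002
```

Request:
step_arm([
  {"dx": 0.2,"dy": 0.02,"dz": 0.35,"yaw": 0},
  {"dx": 0.24,"dy": 0.02,"dz": 0.35,"yaw": 0},
])

```text
clock: 10.82
position: [0.4995, -0.1319, 0.0551]
ee_rot: [-0.147, 3.043, -0.036]
wrist_force: [-9.4, -0.8, 1.2]
grip_width: -0.0003
```

Request:
step_arm([
  {"dx": 0.27,"dy": 0.03,"dz": 0.33,"yaw": 0},
  {"dx": 0.3,"dy": 0.03,"dz": 0.3,"yaw": 0},
])

```text
clock: 10.98
position: [0.5044, -0.1313, 0.069]
ee_rot: [-0.144, 3.062, -0.036]
wrist_force: [-13.6, -0.3, 4.1]
grip_width: -0.0001
```

```bash
python3 look.py 8 scene side
```

```text
11.0833 [ 0.5046 -0.1314  0.0694] [-13.9  -0.5   4.4] [-0.13  3.1  -0.05]
```

View pics/L8.png

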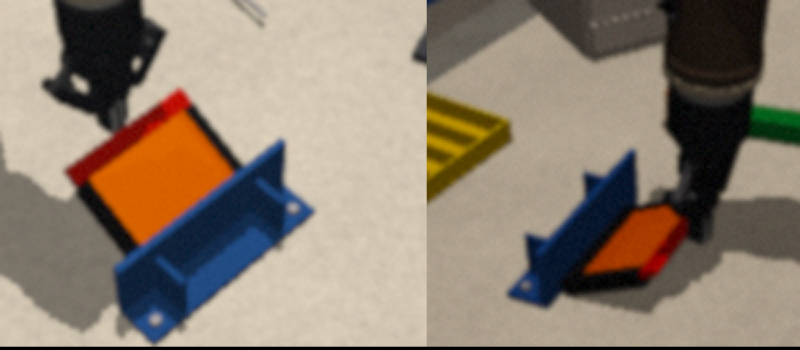

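Request:
step_arm([
  {"dx": 0.3,"dy": 0.03,"dz": 0.36,"yaw": 0},
  {"dx": 0.36,"dy": 0.04,"dz": 0.32,"yaw": 0},
])

```text
clock: 11.25
position: [0.5129, -0.1304, 0.084]
ee_rot: [-0.142, 3.077, -0.036]
wrist_force: [-14.0, -1.5, 6.6]
grip_width: -0.0001
```

Request:
step_arm([
  {"dx": 0.34,"dy": 0.03,"dz": 0.3,"yaw": 0},
  {"dx": 0.38,"dy": 0.04,"dz": 0.28,"yaw": 0},
  {"dx": 0.4,"dy": 0.04,"dz": 0.2,"yaw": 0},
])

```text
clock: 11.5
position: [0.5299, -0.1289, 0.1026]
ee_rot: [-0.139, 3.101, -0.036]
wrist_force: [-20.7, 0.1, 18.1]
grip_width: 0.0
```

```bash
python3 look.py 9 scene side
```

```text
11.6 [ 0.5307 -0.1288  0.1031] [-18.   -0.1  19.4] [-0.08  3.79 -0.07]
```

View pics/L9.png

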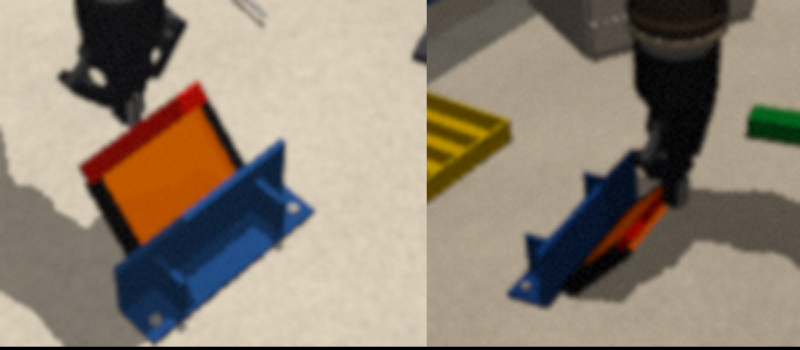

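Request:
step_arm([
  {"dx": 0.3,"dy": 0.03,"dz": 0.3,"yaw": 0},
  {"dx": 0.35,"dy": 0.03,"dz": 0.2,"yaw": 0},
])

```text
clock: 11.77
position: [0.5436, -0.1278, 0.1154]
ee_rot: [-0.138, 3.106, -0.037]
wrist_force: [0.3, 0.7, -0.5]
grip_width: -0.0002
```

```bash
python3 look.py 10 scene side
```

```text
11.8667 [ 0.5459 -0.1274  0.1158] [0.9 0.3 0.4] [ 0.03  0.01 -0.05]
```

View pics/L10.png

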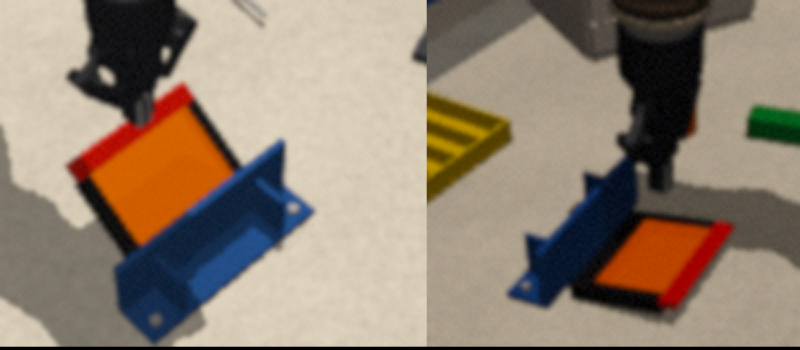

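Request:
step_arm([
  {"dx": 0.8,"dy": 0,"dz": 0,"yaw": 0},
  {"dx": 1,"dy": 0,"dz": 0,"yaw": 0},
  {"dx": 1,"dy": 0,"dz": 0,"yaw": 0},
  {"dx": 1,"dy": 0,"dz": 0,"yaw": 0},
  {"dx": 0.7,"dy": 0,"dz": 0,"yaw": 0},
  {"dx": 0.3,"dy": 0,"dz": -0.5,"yaw": 0},
  {"dx": 0,"dy": 0,"dz": -1,"yaw": 0},
  {"dx": -0.2,"dy": 0,"dz": -0.5,"yaw": 0},
])

```text
clock: 12.53
position: [0.6726, -0.1266, 0.0663]
ee_rot: [-0.139, 3.089, -0.037]
wrist_force: [-0.9, 0.1, -0.3]
grip_width: 0.0004
```

Request:
step_arm([
  {"dx": -0.4,"dy": 0,"dz": -0.1,"yaw": 0},
  {"dx": -0.4,"dy": 0,"dz": 0,"yaw": 0},
  {"dx": -0.25,"dy": 0,"dz": 0,"yaw": 0},
  {"dx": -0.25,"dy": 0,"dz": -0.1,"yaw": 0},
  {"dx": -0.25,"dy": 0,"dz": -0.1,"yaw": 0},
  {"dx": -0.25,"dy": 0,"dz": -0.1,"yaw": 0},
  {"dx": -0.25,"dy": 0,"dz": -0.1,"yaw": 0},
  {"dx": -0.25,"dy": 0,"dz": -0.1,"yaw": 0},
])

```text
clock: 13.2
position: [0.6461, -0.1253, 0.0588]
ee_rot: [-0.141, 3.025, -0.038]
wrist_force: [15.4, -0.8, -3.1]
grip_width: 0.0001
```

Request:
step_arm([
  {"dx": -0.25,"dy": 0,"dz": -0.1,"yaw": 0},
  {"dx": -0.25,"dy": 0,"dz": -0.1,"yaw": 0},
  {"dx": 0.4,"dy": 0,"dz": 0.2,"yaw": 0},
  {"dx": 0.2,"dy": 0,"dz": 1,"yaw": 0},
  {"dx": 0,"dy": 0,"dz": 1,"yaw": 0},
  {"dx": -0.6,"dy": 0,"dz": 0.2,"yaw": 0},
  {"dx": -1,"dy": 0,"dz": 0,"yaw": 0},
  {"dx": -1,"dy": 0,"dz": 0,"yaw": 0},
])

```text
clock: 13.87
position: [0.6049, -0.124, 0.1243]
ee_rot: [-0.143, 2.982, -0.039]
wrist_force: [-1.0, -1.5, -0.0]
grip_width: 0.0
```

```bash
python3 look.py 11 scene;  python3 - <<'E'
from h import *
from plant import manip
s=manip.state(); print(s["position"].round(4),s["wrist_force"].round(1)); print(R.from_rotvec(s["ee_rot"]).as_matrix().round(3))
K,T=Twc(manip,"scene"); im=load(f"pics/scene_11.png"); hsv=cv2.cvtColor(im.copy(),cv2.COLOR_RGB2HSV)
for nm,lo,hi,z in [("red",(0,150,70),(5,255,255),.018),("amber",(6,180,150),(16,255,255),.018)]:
        m=cv2.inRange(hsv,lo,hi); m[:, :200]=0;m[:190]=0
        cs,_=cv2.findContours(m,cv2.RETR_EXTERNAL,cv2.CHAIN_APPROX_NONE)
        for c in cs:
            if cv2.contourArea(c)<60: continue
            w=ray(K,T,c[:,0],z)[:,:2]*1000
            r=cv2.minAreaRect(w.astype(np.float32)); print(nm,r, cv2.boxPoints(r).round().tolist())
E
```

```text
13.9167 [ 0.5994 -0.1245  0.1235] [-6.  -0.5 -2. ] [ 0.09  0.62 -0.  ]
[ 0.5994 -0.1245  0.1235] [-6.  -0.5 -2. ]
[[-0.984 -0.093  0.151]
 [-0.097  0.995 -0.019]
 [-0.149 -0.033 -0.988]]
red ((508.7204284667969, -148.21337890625), (19.635677337646484, 106.7060775756836), 7.117737770080566) [[492.0, -96.0], [506.0, -202.0], [525.0, -200.0], [512.0, -94.0]]
amber ((551.2445678710938, -125.4810562133789), (80.45341491699219, 116.41124725341797), 6.683839321136475) [[505.0, -72.0], [518.0, -188.0], [598.0, -179.0], [584.0, -63.0]]
```

Request:
step_arm([
  {"dx": -1,"dy": -0.05,"dz": 0,"yaw": 0},
  {"dx": -1,"dy": -0.05,"dz": 0,"yaw": 0},
  {"dx": -1,"dy": -0.05,"dz": 0,"yaw": 0},
  {"dx": -1,"dy": -0.05,"dz": 0,"yaw": 0},
  {"dx": -1,"dy": -0.05,"dz": -0.3,"yaw": 0},
  {"dx": -0.3,"dy": -0.05,"dz": -0.8,"yaw": 0},
  {"dx": 0,"dy": 0,"dz": -1,"yaw": 0},
  {"dx": 0,"dy": 0,"dz": -0.8,"yaw": 0},
])

```text
clock: 14.58
position: [0.4648, -0.1332, 0.0561]
ee_rot: [-0.14, 2.97, -0.046]
wrist_force: [-0.0, -0.0, -0.5]
grip_width: -0.0
```

Request:
step_arm([
  {"dx": 0,"dy": 0,"dz": -0.7,"yaw": 0},
  {"dx": 0.1,"dy": 0,"dz": -0.4,"yaw": 0},
  {"dx": 0.1,"dy": 0,"dz": -0.15,"yaw": 0},
  {"dx": 0,"dy": 0,"dz": 0,"yaw": 0},
])

```text
clock: 14.92
position: [0.4693, -0.133, 0.0211]
ee_rot: [-0.14, 2.971, -0.045]
wrist_force: [0.4, -0.3, 0.4]
grip_width: 0.0004
```

Now approach while sinking the last 7 mm.

Request:
step_arm([
  {"dx": 0.15,"dy": 0.02,"dz": -0.12,"yaw": 0},
  {"dx": 0.15,"dy": 0.02,"dz": -0.1,"yaw": 0},
  {"dx": 0.15,"dy": 0.02,"dz": -0.05,"yaw": 0},
  {"dx": 0.15,"dy": 0.02,"dz": 0,"yaw": 0},
  {"dx": 0.15,"dy": 0.02,"dz": 0,"yaw": 0},
])

```text
clock: 15.33
position: [0.4899, -0.1307, 0.0156]
ee_rot: [-0.139, 2.97, -0.046]
wrist_force: [-1.1, -0.8, -0.7]
grip_width: 0.0001
```

Request:
step_arm([
  {"dx": 0.15,"dy": 0.015,"dz": -0.04,"yaw": 0},
  {"dx": 0.15,"dy": 0.015,"dz": 0,"yaw": 0},
  {"dx": 0.12,"dy": 0.01,"dz": 0,"yaw": 0},
])

```text
clock: 15.58
position: [0.4951, -0.1306, 0.0134]
ee_rot: [-0.137, 2.982, -0.048]
wrist_force: [-10.1, 0.2, 5.3]
grip_width: 0.0001
```

Request:
step_arm([
  {"dx": 0.12,"dy": 0.01,"dz": 0.28,"yaw": 0},
  {"dx": 0.12,"dy": 0.01,"dz": 0.33,"yaw": 0},
  {"dx": 0.15,"dy": 0.015,"dz": 0.33,"yaw": 0},
  {"dx": 0.18,"dy": 0.02,"dz": 0.33,"yaw": 0},
  {"dx": 0.2,"dy": 0.02,"dz": 0.33,"yaw": 0},
])

```text
clock: 16.0
position: [0.4988, -0.13, 0.0484]
ee_rot: [-0.133, 3.015, -0.047]
wrist_force: [-8.8, -1.2, 1.3]
grip_width: -0.0003
```

Request:
step_arm([
  {"dx": 0.2,"dy": 0.02,"dz": 0.32,"yaw": 0},
  {"dx": 0.23,"dy": 0.02,"dz": 0.31,"yaw": 0},
  {"dx": 0.26,"dy": 0.03,"dz": 0.3,"yaw": 0},
])

```text
clock: 16.25
position: [0.5064, -0.1291, 0.0698]
ee_rot: [-0.13, 3.034, -0.047]
wrist_force: [-10.6, -0.6, 4.6]
grip_width: -0.0
```

Request:
step_arm([
  {"dx": 0.28,"dy": 0.03,"dz": 0.33,"yaw": 0},
  {"dx": 0.32,"dy": 0.03,"dz": 0.31,"yaw": 0},
])

```text
clock: 16.42
position: [0.5166, -0.1282, 0.0852]
ee_rot: [-0.129, 3.045, -0.047]
wrist_force: [-10.6, -0.1, 5.2]
grip_width: 0.0001
```

Request:
step_arm([
  {"dx": 0.35,"dy": 0.04,"dz": 0.32,"yaw": 0},
  {"dx": 0.38,"dy": 0.04,"dz": 0.29,"yaw": 0},
])

```text
clock: 16.58
position: [0.5316, -0.1266, 0.1006]
ee_rot: [-0.127, 3.052, -0.047]
wrist_force: [-3.9, -1.0, 2.0]
grip_width: 0.0001
```

Request:
step_arm([
  {"dx": 0.42,"dy": 0.04,"dz": 0.22,"yaw": 0},
  {"dx": 0.42,"dy": 0.04,"dz": 0.16,"yaw": 0},
])

```text
clock: 16.75
position: [0.5529, -0.1247, 0.1116]
ee_rot: [-0.127, 3.053, -0.048]
wrist_force: [-0.6, 0.0, 0.3]
grip_width: 0.0001
```

```bash
python3 look.py 12 side scene
```

```text
16.85 [ 0.5549 -0.1243  0.112 ] [-0.5  0.4  0.5] [ 0.05  0.22 -0.03]
```

View pics/L12.png

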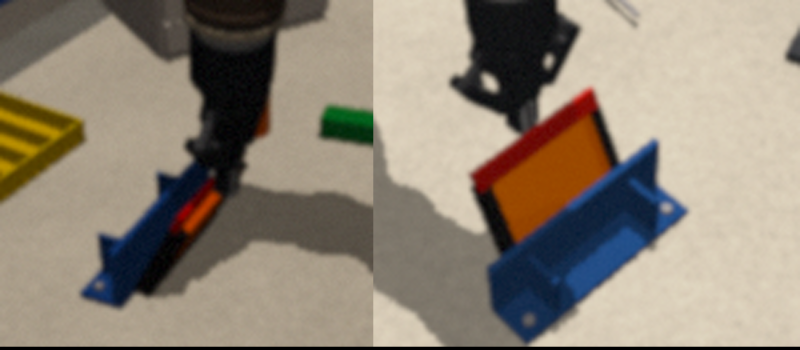

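Request:
step_arm([
  {"dx": 0.3,"dy": 0.03,"dz": 0.1,"yaw": 0},
  {"dx": 0.3,"dy": 0.03,"dz": 0.1,"yaw": 0},
  {"dx": 0.25,"dy": 0.03,"dz": 0.03,"yaw": 0},
])

```text
clock: 17.1
position: [0.5755, -0.1222, 0.1174]
ee_rot: [-0.127, 3.051, -0.048]
wrist_force: [-1.0, 0.3, 0.1]
grip_width: -0.0001
```

```bash
python3 look.py 13 side scene
```

```text
17.2 [ 0.5763 -0.1219  0.1174] [-0.2  0.9  0.2] [-0.01  0.09  0.01]
```

View pics/L13.png

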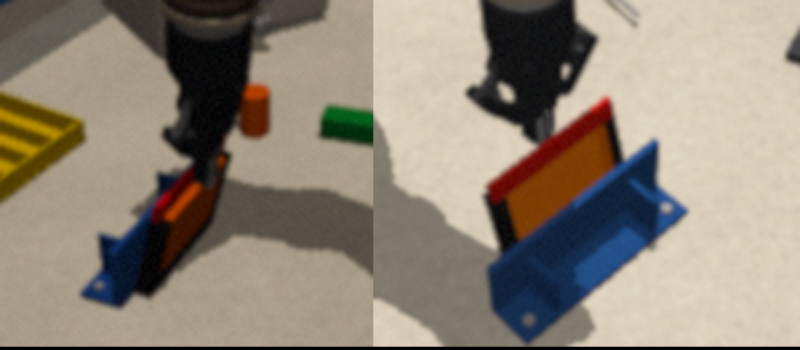

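Request:
step_arm([
  {"dx": 0.16,"dy": 0.02,"dz": 0.03,"yaw": 0},
  {"dx": 0.16,"dy": 0.02,"dz": 0.03,"yaw": 0},
  {"dx": 0.16,"dy": 0.02,"dz": 0,"yaw": 0},
])

```text
clock: 17.45
position: [0.5879, -0.1206, 0.1183]
ee_rot: [-0.127, 3.052, -0.047]
wrist_force: [0.1, -0.7, 0.1]
grip_width: -0.0003
```

```bash
python3 look.py 14 side scene
```

```text
17.55 [ 0.5885 -0.1203  0.1183] [-0.   0.3 -0.4] [-0.01  0.11  0.  ]
```

View pics/L14.png

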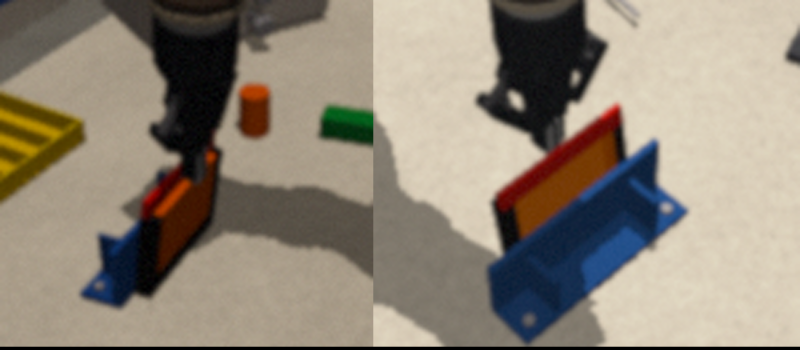

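Request:
step_arm([
  {"dx": 0.12,"dy": 0.015,"dz": 0,"yaw": 0},
  {"dx": 0.12,"dy": 0.015,"dz": 0,"yaw": 0},
  {"dx": 0.1,"dy": 0.01,"dz": 0,"yaw": 0},
])

```text
clock: 17.8
position: [0.597, -0.1194, 0.1181]
ee_rot: [-0.127, 3.052, -0.047]
wrist_force: [-0.6, -0.5, -0.8]
grip_width: 0.0001
```

```bash
python3 look.py 15 side scene
```

```text
17.9 [ 0.5972 -0.1193  0.1181] [ 0.1 -0.   0.1] [0.04 0.09 0.05]
```

View pics/L15.png

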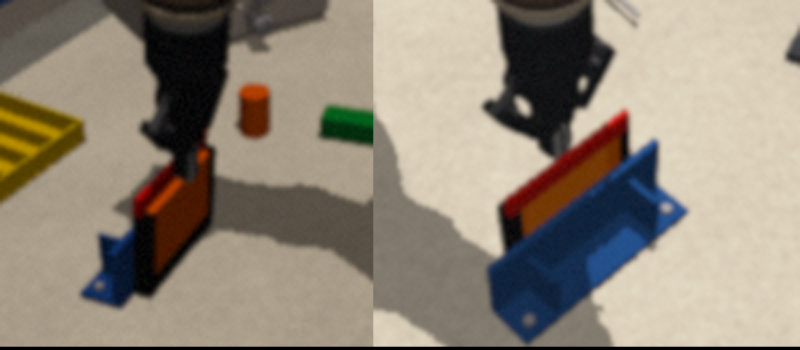

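```bash
cat > rim.py <<'E'
import sys
from h import *
from plant import manip
for n in ["scene","side"]:
    K,T=Twc(manip,n); im=load(f"pics/{n}_{sys.argv[1]}.png"); hsv=cv2.cvtColor(im.copy(),cv2.COLOR_RGB2HSV)
    m=cv2.inRange(hsv,(0,150,60),(5,255,255))|cv2.inRange(hsv,(175,150,60),(180,255,255)); m[:, :200]=0;m[:110]=0; m[:,320:]=0
    if n=="side": m[200:]=0
    cs,_=cv2.findContours(m,cv2.RETR_EXTERNAL,cv2.CHAIN_APPROX_NONE)
    for c in cs:
        if cv2.contourArea(c)<25: continue
        w=ray(K,T,c[:,0],.118)[:,:2]*1000
        r=cv2.minAreaRect(w.astype(np.float32)); print(n,np.round(r[0]),np.round(r[1]),round(r[2],1), cv2.boxPoints(r).round().tolist())
E
python3 rim.py 15
```

```text
scene [ 623. -122.] [ 18. 144.] 6.5 [[606.0, -51.0], [622.0, -195.0], [639.0, -193.0], [623.0, -49.0]]
side [605. -75.] [16. 88.] 11.7 [[588.0, -33.0], [606.0, -119.0], [622.0, -116.0], [604.0, -30.0]]
```

Request:
step_arm([
  {"dx": 0.08,"dy": 0.01,"dz": 0,"yaw": 0},
  {"dx": 0.08,"dy": 0.01,"dz": 0,"yaw": 0},
])

```text
clock: 18.07
position: [0.6011, -0.1189, 0.1181]
ee_rot: [-0.127, 3.052, -0.047]
wrist_force: [0.4, 0.4, -0.2]
grip_width: -0.0001
```

```bash
python3 look.py 16 side scene; python3 rim.py 16
```

```text
18.1667 [ 0.6013 -0.1188  0.1181] [ 0.5 -0.1 -0.4] [ 0.03  0.1  -0.02]
scene [ 629. -122.] [ 15. 144.] 7.1 [[613.0, -51.0], [631.0, -194.0], [645.0, -192.0], [628.0, -50.0]]
side [610. -74.] [17. 92.] 8.8 [[595.0, -30.0], [609.0, -121.0], [626.0, -118.0], [612.0, -27.0]]
```

View pics/L16.png

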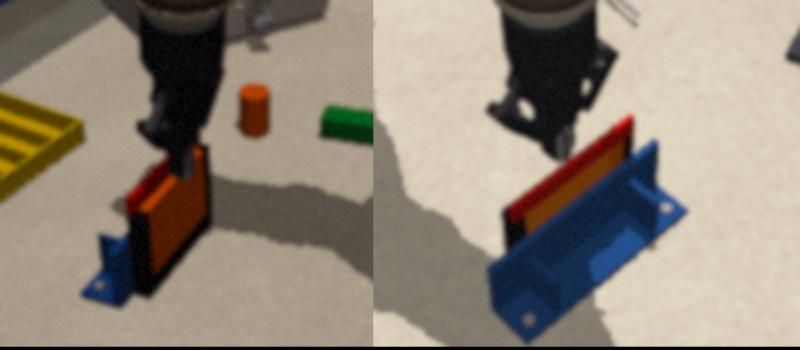

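Request:
step_arm([
  {"dx": -0.3,"dy": -0.03,"dz": 0,"yaw": 0},
  {"dx": -0.8,"dy": -0.08,"dz": 0,"yaw": 0},
  {"dx": -0.4,"dy": 0,"dz": 0.4,"yaw": -0.5},
  {"dx": 0,"dy": 0,"dz": 1,"yaw": -1},
  {"dx": 0,"dy": 0,"dz": 1,"yaw": -1},
  {"dx": 0,"dy": 0,"dz": 1,"yaw": -1},
  {"dx": 0,"dy": 0,"dz": 0.8,"yaw": -1},
  {"dx": 0,"dy": 0,"dz": 0,"yaw": -1},
])

```text
clock: 18.83
position: [0.554, -0.1228, 0.2248]
ee_rot: [0.785, 2.972, -0.077]
wrist_force: [0.3, 0.2, -0.1]
grip_width: -0.0
```

```bash
python3 look.py 17 side scene; python3 rim.py 17;python3 -c "
from h import *
from plant import manip
s=manip.state();print(R.from_rotvec(s['ee_rot']).as_matrix().round(3))"
```

```text
18.9333 [ 0.553  -0.1224  0.2218] [-0.3 -0.5 -0.7] [0.06 0.05 0.03]
scene [ 629. -122.] [ 15. 144.] 6.8 [[613.0, -51.0], [630.0, -194.0], [645.0, -193.0], [628.0, -50.0]]
scene [455.  29.] [14. 25.] 33.5 [[442.0, 35.0], [456.0, 15.0], [468.0, 23.0], [454.0, 43.0]]
side [ 613. -104.] [ 17. 151.] 7.5 [[595.0, -30.0], [614.0, -180.0], [632.0, -177.0], [612.0, -28.0]]
[[-0.87   0.491  0.048]
 [ 0.488  0.871 -0.065]
 [-0.074 -0.033 -0.997]]
```

View pics/L17.png

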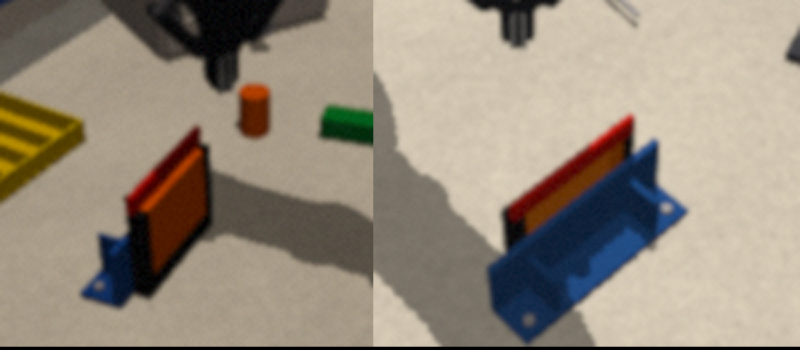

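Request:
step_arm([
  {"dx": 0,"dy": 1,"dz": 0.2,"yaw": -1},
  {"dx": 0,"dy": 1,"dz": 0.2,"yaw": -1},
  {"dx": 0,"dy": 1,"dz": 0.2,"yaw": -1},
  {"dx": 0,"dy": 1,"dz": 0.2,"yaw": -1},
  {"dx": 0,"dy": 1,"dz": 0.2,"yaw": -1},
  {"dx": 0,"dy": 1,"dz": 0.2,"yaw": -0.8},
  {"dx": 0,"dy": 1,"dz": 0,"yaw": 0},
  {"dx": 0,"dy": 1,"dz": 0,"yaw": 0},
], jaw=100)

```text
clock: 19.6
position: [0.5441, 0.0746, 0.2448]
ee_rot: [1.66, 2.627, -0.122]
wrist_force: [0.3, -0.2, 0.1]
grip_width: 0.0854
```

Request:
step_arm([
  {"dx": 0.05,"dy": 1,"dz": 0,"yaw": 0},
  {"dx": 0.05,"dy": 1,"dz": 0,"yaw": 0},
  {"dx": 0.05,"dy": 1,"dz": 0,"yaw": 0},
  {"dx": 0.05,"dy": 1,"dz": 0,"yaw": 0},
  {"dx": 0.05,"dy": 1,"dz": 0,"yaw": 0},
  {"dx": 0.05,"dy": 1,"dz": 0,"yaw": 0},
  {"dx": 0,"dy": 0.5,"dz": 0,"yaw": 0},
  {"dx": 0,"dy": 0,"dz": 0,"yaw": 0},
])

```text
clock: 20.27
position: [0.5437, 0.2469, 0.2351]
ee_rot: [1.611, 2.671, -0.137]
wrist_force: [-0.3, -0.1, -0.3]
grip_width: 0.0855
```

```bash
python3 - <<'E'
from h import *
from plant import manip
s,im=snap(manip,"wrist","wb1.png"); print(s["clock"],s["position"].round(4)); print(R.from_rotvec(s["ee_rot"]).as_matrix().round(3))
E
```

```text
20.2667 [0.5437 0.2469 0.2351]
[[-0.467  0.884 -0.029]
 [ 0.882  0.464 -0.085]
 [-0.062 -0.065 -0.996]]
```

View pics/wb1.png

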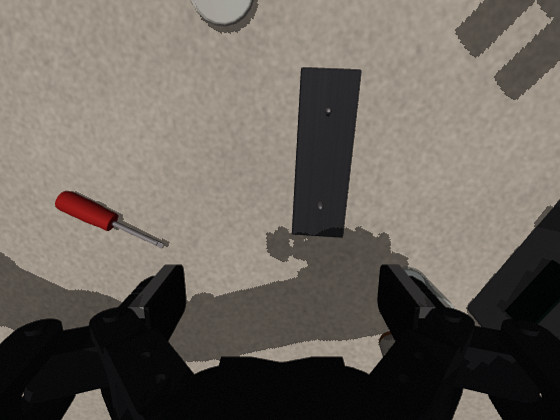

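```bash
cat > base.py <<'E'
import sys
from h import *
from plant import manip
fn=sys.argv[1]; K,T=cam(manip,"wrist",fn); im=load("pics/"+fn)
x,y,w,h=[int(v) for v in sys.argv[2:6]]
c=im[y:y+h,x:x+w]; f=float(sys.argv[6]); cv2.imwrite("pics/z_"+fn,cv2.resize(c[:,:,::-1],None,fx=f,fy=f,interpolation=cv2.INTER_CUBIC))
E
python3 base.py wb1.png 280 60 90 185 3.2
python3 - <<'E'
from h import *
from plant import manip
K,T=cam(manip,"wrist","wb1.png"); im=load("pics/wb1.png")
c=np.array([[302,68],[361,70],[343,237],[293,234]])
w=ray(K,T,c,.012)[:,:2]; print(w.round(4).tolist(), w.mean(0))
g=cv2.cvtColor(im.copy(),cv2.COLOR_RGB2GRAY).astype(float)
for cx,cy in [(328,111),(320,206)]:
    p=g[cy-8:cy+9,cx-8:cx+9]; print((p).astype(int)[:, :].tolist() if 0 else '')
    m=p>p.mean()+25; yy,xx=np.nonzero(m); uv=[cx-8+xx.mean(),cy-8+yy.mean()]; print(uv,m.sum(),ray(K,T,uv,.026).round(4))
E
```

```text
[[0.4985, 0.3472], [0.5507, 0.3721], [0.627, 0.2122], [0.5747, 0.1872]] [0.56272324 0.2796873 ]

[np.float64(328.0), np.float64(110.0)] 9 [[0.5401 0.3246 0.026 ]]

[np.float64(319.90909090909093), np.float64(206.63636363636363)] 11 [[0.5827 0.2347 0.026 ]]
```

View pics/z_wb1.png

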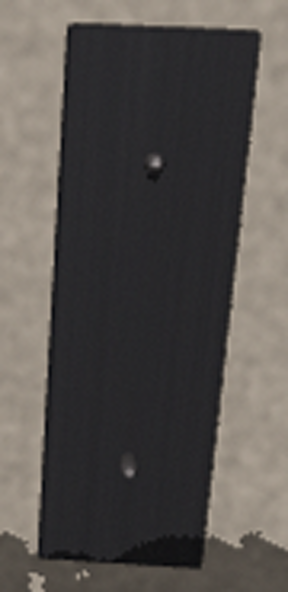

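Request:
step_arm([
  {"dx": 0.45,"dy": 0.35,"dz": -0.7,"yaw": 0},
  {"dx": 0.45,"dy": 0.35,"dz": -0.8,"yaw": 0},
  {"dx": 0.45,"dy": 0.35,"dz": -0.9,"yaw": -0.3},
  {"dx": 0.45,"dy": 0.35,"dz": -0.9,"yaw": 0},
  {"dx": 0.4,"dy": 0.3,"dz": -0.9,"yaw": 0},
  {"dx": 0.35,"dy": 0.3,"dz": -0.9,"yaw": 0},
  {"dx": 0.3,"dy": 0.2,"dz": -0.8,"yaw": 0},
  {"dx": 0,"dy": 0,"dz": -0.5,"yaw": 0},
], jaw=0)

```text
clock: 20.98
position: [0.6226, 0.2819, 0.0712]
ee_rot: [1.657, 2.633, -0.144]
wrist_force: [0.2, 0.1, 0.3]
grip_width: 0.0004
```

Request:
step_arm([
  {"dx": 0,"dy": 0,"dz": -0.7,"yaw": 0},
  {"dx": 0,"dy": 0,"dz": -0.8,"yaw": 0},
  {"dx": 0,"dy": 0,"dz": -0.4,"yaw": 0},
  {"dx": 0,"dy": 0,"dz": -0.1,"yaw": 0},
])

```text
clock: 21.32
position: [0.6221, 0.2715, 0.0166]
ee_rot: [1.661, 2.63, -0.156]
wrist_force: [-0.5, -1.5, 0.0]
grip_width: -0.0001
```

Request:
step_arm([
  {"dx": -0.18,"dy": -0.08,"dz": 0,"yaw": 0},
  {"dx": -0.18,"dy": -0.08,"dz": 0,"yaw": 0},
  {"dx": -0.22,"dy": -0.1,"dz": 0,"yaw": 0},
  {"dx": -0.22,"dy": -0.1,"dz": 0,"yaw": 0},
])

```text
clock: 21.65
position: [0.6091, 0.2631, 0.0199]
ee_rot: [1.658, 2.622, -0.131]
wrist_force: [27.1, 11.4, -19.7]
grip_width: -0.0002
```

```bash
cat > st.py <<'E'
from h import *
from plant import manip
s=manip.state(); M=R.from_rotvec(s["ee_rot"]).as_matrix()
print(s["clock"],s["position"].round(4),s["wrist_force"].round(1),"toolx ang %.1f  xdip %.1f ydip %.1f deg"%(np.degrees(np.arctan2(M[1,0],M[0,0])),np.degrees(-M[2,0]),np.degrees(-M[2,1])))
E
python3 st.py
```

```text
21.65 [0.6091 0.2631 0.0199] [ 27.1  11.4 -19.7] toolx ang 115.5  xdip 4.4 ydip 3.0 deg
```

Request:
step_arm([
  {"dx": -0.15,"dy": -0.07,"dz": -0.15,"yaw": 0},
  {"dx": -0.18,"dy": -0.08,"dz": -0.15,"yaw": 0},
  {"dx": -0.18,"dy": -0.08,"dz": -0.15,"yaw": 0},
])

```text
clock: 21.9
position: [0.6091, 0.2635, 0.0187]
ee_rot: [1.65, 2.609, -0.085]
wrist_force: [8.4, 2.6, 7.6]
grip_width: -0.0
```

```bash
python3 st.py
```

```text
21.9 [0.6091 0.2635 0.0187] [8.4 2.6 7.6] toolx ang 115.4  xdip 4.3 ydip 1.0 deg
```

Request:
step_arm([
  {"dx": -0.18,"dy": -0.08,"dz": 0,"yaw": 0},
])

```text
clock: 21.98
position: [0.6088, 0.2635, 0.0213]
ee_rot: [1.647, 2.605, -0.069]
wrist_force: [13.3, 5.8, -10.3]
grip_width: -0.0001
```

```bash
python3 st.py
```

```text
21.9833 [0.6088 0.2635 0.0213] [ 13.3   5.8 -10.3] toolx ang 115.4  xdip 4.2 ydip 0.4 deg
```

Request:
step_arm([
  {"dx": 0.3,"dy": 0.14,"dz": 0.3,"yaw": 0},
  {"dx": 0,"dy": 0,"dz": 0.8,"yaw": 0},
  {"dx": -0.4,"dy": 0.6,"dz": 0.8,"yaw": 0},
  {"dx": -0.8,"dy": 0.9,"dz": 0.2,"yaw": 0},
  {"dx": -0.9,"dy": 0.9,"dz": 0,"yaw": 0},
  {"dx": -0.9,"dy": 1,"dz": 0,"yaw": 0},
  {"dx": -0.9,"dy": 1,"dz": -0.2,"yaw": 0},
  {"dx": -0.3,"dy": 0.5,"dz": -0.5,"yaw": 0},
])

```text
clock: 22.65
position: [0.5149, 0.3895, 0.0751]
ee_rot: [1.654, 2.584, -0.034]
wrist_force: [-0.6, 0.2, -0.4]
grip_width: -0.0
```

```bash
python3 st.py
```

```text
22.65 [0.5149 0.3895 0.0751] [-0.6  0.2 -0.4] toolx ang 114.7  xdip 4.2 ydip -1.2 deg
```

Request:
step_arm([
  {"dx": 0,"dy": 0,"dz": -0.7,"yaw": 0},
  {"dx": 0,"dy": 0,"dz": -0.8,"yaw": 0},
  {"dx": 0,"dy": 0,"dz": -0.5,"yaw": 0},
  {"dx": 0.05,"dy": -0.1,"dz": -0.2,"yaw": 0},
  {"dx": 0.08,"dy": -0.18,"dz": 0,"yaw": 0},
  {"dx": 0.08,"dy": -0.18,"dz": 0,"yaw": 0},
])

```text
clock: 23.15
position: [0.5142, 0.3862, 0.0247]
ee_rot: [1.639, 2.597, -0.017]
wrist_force: [-0.4, -1.0, 0.0]
grip_width: 0.0003
```

```bash
python3 st.py
```

```text
23.15 [0.5142 0.3862 0.0247] [-0.4 -1.   0. ] toolx ang 115.4  xdip 3.8 ydip -1.6 deg
```

Request:
step_arm([
  {"dx": 0.1,"dy": -0.2,"dz": -0.25,"yaw": 0},
  {"dx": 0.1,"dy": -0.2,"dz": -0.1,"yaw": 0},
  {"dx": 0.1,"dy": -0.2,"dz": 0,"yaw": 0},
  {"dx": 0.1,"dy": -0.2,"dz": 0,"yaw": 0},
  {"dx": 0.1,"dy": -0.2,"dz": -0.03,"yaw": 0},
])

```text
clock: 23.57
position: [0.5225, 0.3727, 0.0177]
ee_rot: [1.64, 2.613, 0.009]
wrist_force: [-9.2, 12.1, 5.7]
grip_width: -0.0
```

```bash
python3 st.py
```

```text
23.5667 [0.5225 0.3727 0.0177] [-9.2 12.1  5.7] toolx ang 115.7  xdip 2.6 ydip -2.0 deg
```

Request:
step_arm([
  {"dx": 0.17,"dy": -0.15,"dz": -0.06,"yaw": 0},
  {"dx": 0.17,"dy": -0.15,"dz": -0.06,"yaw": 0},
  {"dx": 0.17,"dy": -0.15,"dz": -0.06,"yaw": 0},
])

```text
clock: 23.82
position: [0.5263, 0.3745, 0.0158]
ee_rot: [1.635, 2.635, 0.026]
wrist_force: [-12.3, 9.3, 6.7]
grip_width: 0.0001
```

```bash
python3 st.py
```

```text
23.8167 [0.5263 0.3745 0.0158] [-12.3   9.3   6.7] toolx ang 116.3  xdip 1.5 ydip -2.0 deg
```

Request:
step_arm([
  {"dx": 0.2,"dy": -0.16,"dz": 0,"yaw": 0},
  {"dx": 0.2,"dy": -0.16,"dz": -0.04,"yaw": 0},
  {"dx": 0.2,"dy": -0.16,"dz": 0,"yaw": 0},
])

```text
clock: 24.07
position: [0.5278, 0.3751, 0.0156]
ee_rot: [1.631, 2.663, 0.032]
wrist_force: [-14.8, 9.4, -0.3]
grip_width: 0.0003
```

```bash
python3 st.py
```

```text
24.0667 [0.5278 0.3751 0.0156] [-14.8   9.4  -0.3] toolx ang 117.0  xdip 0.3 ydip -1.6 deg
```

Request:
step_arm([
  {"dx": -0.15,"dy": 0.25,"dz": 0.3,"yaw": -0.2},
  {"dx": -0.4,"dy": 0,"dz": 0.8,"yaw": 0},
  {"dx": -0.4,"dy": -0.5,"dz": 0.3,"yaw": 0},
  {"dx": -0.2,"dy": -0.9,"dz": 0,"yaw": 0},
  {"dx": 0,"dy": -0.9,"dz": 0,"yaw": 0},
  {"dx": 0,"dy": -0.9,"dz": -0.3,"yaw": 0},
  {"dx": 0,"dy": -0.8,"dz": -0.6,"yaw": 0},
  {"dx": 0,"dy": -0.4,"dz": -0.5,"yaw": 0},
])

```text
clock: 24.73
position: [0.5012, 0.2715, 0.0231]
ee_rot: [1.66, 2.641, 0.053]
wrist_force: [0.2, -0.5, -0.3]
grip_width: 0.0002
```

```bash
python3 st.py
```

```text
24.7333 [0.5012 0.2715 0.0231] [ 0.2 -0.5 -0.3] toolx ang 115.7  xdip 0.0 ydip -2.3 deg
```

Request:
step_arm([
  {"dx": 0.18,"dy": 0.08,"dz": -0.08,"yaw": 0},
  {"dx": 0.18,"dy": 0.08,"dz": -0.05,"yaw": 0},
  {"dx": 0.18,"dy": 0.08,"dz": 0,"yaw": 0},
  {"dx": 0.16,"dy": 0.07,"dz": 0,"yaw": 0},
  {"dx": 0.16,"dy": 0.07,"dz": 0,"yaw": 0},
])

```text
clock: 25.15
position: [0.5229, 0.2762, 0.0198]
ee_rot: [1.67, 2.637, 0.039]
wrist_force: [-22.3, -14.2, 19.9]
grip_width: 0.0002
```

```bash
python3 st.py
```

```text
25.15 [0.5229 0.2762 0.0198] [-22.3 -14.2  19.9] toolx ang 115.3  xdip 0.2 ydip -1.8 deg
```

Request:
step_arm([
  {"dx": 0.18,"dy": 0.08,"dz": 0,"yaw": 0},
  {"dx": 0.18,"dy": 0.08,"dz": 0,"yaw": 0},
])

```text
clock: 25.32
position: [0.5226, 0.2765, 0.0186]
ee_rot: [1.672, 2.646, 0.008]
wrist_force: [-15.8, -9.0, 10.4]
grip_width: -0.0
```

```bash
python3 st.py
```

```text
25.3167 [0.5226 0.2765 0.0186] [-15.8  -9.   10.4] toolx ang 115.4  xdip 0.4 ydip -0.6 deg
```

Request:
step_arm([
  {"dx": 0.16,"dy": 0.07,"dz": 0,"yaw": 0},
  {"dx": -0.3,"dy": -0.14,"dz": 0.1,"yaw": 0},
  {"dx": -0.1,"dy": -0.05,"dz": 0.5,"yaw": 0},
  {"dx": 0,"dy": 0,"dz": 0.5,"yaw": 0},
])

```text
clock: 25.65
position: [0.5102, 0.274, 0.0455]
ee_rot: [1.67, 2.656, -0.012]
wrist_force: [0.4, 0.5, 0.6]
grip_width: -0.0
```

```bash
python3 st.py
```

```text
25.65 [0.5102 0.274  0.0455] [0.4 0.5 0.6] toolx ang 115.7  xdip 0.4 ydip 0.2 deg
```

Request:
step_arm([
  {"dx": 0,"dy": 0,"dz": 0.9,"yaw": 0},
  {"dx": 0,"dy": -0.2,"dz": 1,"yaw": 0},
  {"dx": 0.1,"dy": -0.5,"dz": 1,"yaw": 0},
  {"dx": 0.3,"dy": -0.8,"dz": 1,"yaw": 0},
  {"dx": 0.3,"dy": -0.8,"dz": 1,"yaw": 0},
  {"dx": 0.3,"dy": -0.8,"dz": 0.9,"yaw": -0.5},
  {"dx": 0.3,"dy": -0.8,"dz": 0.6,"yaw": -0.5},
  {"dx": 0.3,"dy": -0.8,"dz": 0.2,"yaw": -0.5},
], jaw=100)

```text
clock: 26.32
position: [0.5527, 0.1684, 0.2333]
ee_rot: [1.849, 2.526, 0.027]
wrist_force: [-0.2, 0.4, -0.0]
grip_width: 0.0852
```

```bash
python3 st.py
```

```text
26.3167 [0.5527 0.1684 0.2333] [-0.2  0.4 -0. ] toolx ang 107.6  xdip -0.1 ydip -1.2 deg
```

Request:
step_arm([
  {"dx": 0.15,"dy": -0.5,"dz": 0,"yaw": -0.3},
  {"dx": 0.15,"dy": -0.5,"dz": 0,"yaw": -0.3},
  {"dx": 0.15,"dy": -0.5,"dz": 0,"yaw": -0.3},
  {"dx": 0.15,"dy": -0.5,"dz": 0,"yaw": -0.2},
  {"dx": 0.15,"dy": -0.5,"dz": 0,"yaw": 0},
  {"dx": 0.15,"dy": -0.5,"dz": 0,"yaw": 0},
  {"dx": 0.15,"dy": -0.5,"dz": 0,"yaw": 0},
  {"dx": 0.15,"dy": -0.5,"dz": 0,"yaw": 0},
])

```text
clock: 26.98
position: [0.5847, 0.0607, 0.2315]
ee_rot: [2.004, 2.405, 0.025]
wrist_force: [-0.2, 0.2, 0.1]
grip_width: 0.0854
```

```bash
python3 st.py
```

```text
26.9833 [0.5847 0.0607 0.2315] [-0.2  0.2  0.1] toolx ang 100.4  xdip -0.1 ydip -1.1 deg
```

Request:
step_arm([
  {"dx": 0.1,"dy": -0.7,"dz": 0,"yaw": -0.3},
  {"dx": 0.1,"dy": -0.8,"dz": 0,"yaw": -0.3},
  {"dx": 0.1,"dy": -0.8,"dz": 0,"yaw": 0},
  {"dx": 0.1,"dy": -0.8,"dz": 0,"yaw": 0},
  {"dx": 0.1,"dy": -0.8,"dz": 0,"yaw": 0},
  {"dx": 0.1,"dy": -0.8,"dz": 0,"yaw": 0},
  {"dx": 0.15,"dy": -0.8,"dz": 0,"yaw": 0},
  {"dx": 0.15,"dy": -0.8,"dz": 0,"yaw": 0},
])

```text
clock: 27.65
position: [0.6044, -0.1083, 0.2241]
ee_rot: [2.094, 2.34, 0.012]
wrist_force: [0.8, 0.2, 0.5]
grip_width: 0.0853
```

Request:
step_arm([
  {"dx": 0.15,"dy": -0.5,"dz": 0,"yaw": 0},
  {"dx": 0,"dy": 0,"dz": 0,"yaw": 0},
])

```text
clock: 27.82
position: [0.6073, -0.1286, 0.2224]
ee_rot: [2.105, 2.331, 0.007]
wrist_force: [-0.1, -0.2, -0.1]
grip_width: 0.0854
```

```bash
python3 st.py; python3 -c "
from h import *
from plant import manip
snap(manip,'wrist','wr1.png')"
```

```text
27.8167 [ 0.6073 -0.1286  0.2224] [-0.1 -0.2 -0.1] toolx ang 95.9  xdip -0.1 ydip -0.2 deg
```

View pics/wr1.png

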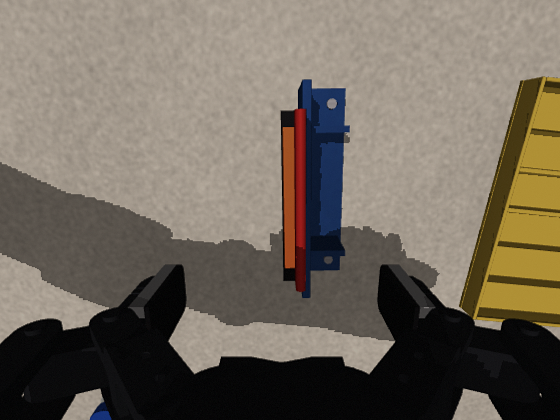

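```bash
cat > rw.py <<'E'
import sys
from h import *
from plant import manip
fn=sys.argv[1]; z=float(sys.argv[2]); K,T=cam(manip,"wrist",fn); im=load("pics/"+fn); hsv=cv2.cvtColor(im.copy(),cv2.COLOR_RGB2HSV)
m=cv2.inRange(hsv,(0,170,60),(4,255,255))|cv2.inRange(hsv,(176,170,60),(180,255,255))
cs,_=cv2.findContours(m,cv2.RETR_EXTERNAL,cv2.CHAIN_APPROX_NONE); c=max(cs,key=cv2.contourArea)
print("px box",cv2.boundingRect(c),cv2.boxPoints(cv2.minAreaRect(c)).round(1).tolist())
w=ray(K,T,c[:,0],z)[:,:2]*1000; r=cv2.minAreaRect(w.astype(np.float32)); print(r); print(cv2.boxPoints(r).round(1).tolist())
s=np.load("pics/"+fn+".npz"); M=R.from_rotvec(s["rv"]).as_matrix(); p=np.r_[np.array(r[0])/1000,z]-s["pos"]; print("in tool x,y mm",((M.T@p)*1000).round(1))
E
python3 rw.py wr1.png .118
```

```text
px box (294, 109, 12, 183) [[294.0, 109.0], [305.0, 109.0], [305.0, 291.0], [294.0, 291.0]]
((621.192138671875, -117.84203338623047), (7.879685401916504, 139.9673309326172), 6.932393550872803)
[[608.7999877929688, -48.79999923706055], [625.7000122070312, -187.8000030517578], [633.5999755859375, -186.8000030517578], [616.7000122070312, -47.900001525878906]]
in tool x,y mm [  9.   14.5 104.5]
```

Request:
step_arm([
  {"dx": 0.28,"dy": 0.22,"dz": -0.4,"yaw": 0.1},
  {"dx": 0.28,"dy": 0.22,"dz": -0.6,"yaw": 0.07},
  {"dx": 0,"dy": 0,"dz": -0.6,"yaw": 0},
  {"dx": 0,"dy": 0,"dz": -0.6,"yaw": 0},
  {"dx": 0,"dy": 0,"dz": -0.6,"yaw": 0},
  {"dx": 0,"dy": 0,"dz": -0.4,"yaw": 0},
  {"dx": 0,"dy": 0,"dz": -0.1,"yaw": 0},
])

```text
clock: 28.45
position: [0.6236, -0.0997, 0.1298]
ee_rot: [-2.059, -2.365, -0.015]
wrist_force: [0.4, 0.1, 0.1]
grip_width: 0.0853
```

```bash
python3 st.py; python3 -c "
from h import *
from plant import manip
snap(manip,'wrist','wr2.png')"; python3 rw.py wr2.png .118
```

```text
28.45 [ 0.6236 -0.0997  0.1298] [0.4 0.1 0.1] toolx ang 97.9  xdip -0.6 ydip -0.2 deg
px box (264, 157, 18, 204) [[261.3999938964844, 359.79998779296875], [265.0, 156.8000030517578], [281.6000061035156, 157.10000610351562], [278.0, 360.1000061035156]]
((619.387939453125, -98.45126342773438), (7.59511137008667, 104.29476165771484), 6.745323657989502)
[[609.5, -47.099998474121094], [621.7000122070312, -150.6999969482422], [629.2999877929688, -149.8000030517578], [617.0, -46.20000076293945]]
in tool x,y mm [ 1.7 -4.  11.8]
```

View pics/wr2.png

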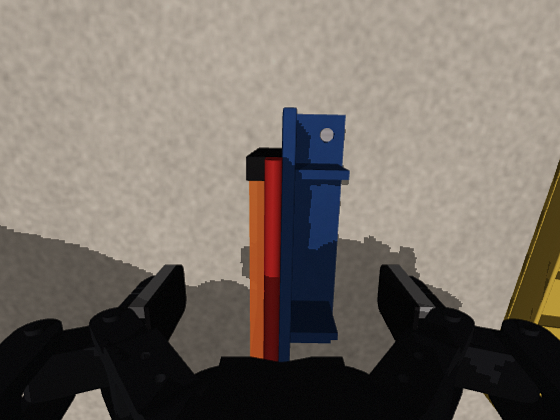

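Request:
step_arm([
  {"dx": -0.05,"dy": -0.4,"dz": 0,"yaw": -0.18},
  {"dx": -0.04,"dy": -0.3,"dz": -0.1,"yaw": 0},
  {"dx": 0,"dy": 0,"dz": -0.15,"yaw": 0},
  {"dx": 0,"dy": 0,"dz": -0.1,"yaw": 0},
  {"dx": 0,"dy": 0,"dz": 0,"yaw": 0},
])

```text
clock: 28.92
position: [0.6225, -0.1181, 0.122]
ee_rot: [-2.083, -2.346, -0.018]
wrist_force: [-0.5, 0.1, -0.3]
grip_width: 0.0852
```

```bash
python3 st.py; python3 -c "
from h import *
from plant import manip
snap(manip,'wrist','wr3.png')"; python3 rw.py wr3.png .118
```

```text
28.9167 [ 0.6225 -0.1181  0.122 ] [-0.5  0.1 -0.3] toolx ang 96.8  xdip -0.6 ydip -0.3 deg
px box (269, 117, 19, 245) [[269.0, 117.0], [287.0, 117.0], [287.0, 361.0], [269.0, 361.0]]
((620.197998046875, -105.43476104736328), (7.622565746307373, 115.12107849121094), 6.743597507476807)
[[609.7000122070312, -48.70000076293945], [623.2000122070312, -163.0], [630.7000122070312, -162.10000610351562], [617.2000122070312, -47.79999923706055]]
in tool x,y mm [12.8 -0.8  4.2]
```

Request:
step_arm([
  {"dx": -0.03,"dy": 0,"dz": -0.15,"yaw": 0},
  {"dx": 0,"dy": 0,"dz": -0.1,"yaw": 0},
  {"dx": 0,"dy": 0,"dz": 0,"yaw": 0},
])

```text
clock: 29.22
position: [0.6224, -0.118, 0.1164]
ee_rot: [-2.084, -2.347, -0.02]
wrist_force: [-0.7, -0.6, -1.0]
grip_width: 0.0852
```

Request:
step_arm([
  {"dx": 0,"dy": 0,"dz": 0,"yaw": 0},
  {"dx": 0,"dy": 0,"dz": 0,"yaw": 0},
  {"dx": 0,"dy": 0,"dz": 0,"yaw": 0},
  {"dx": 0,"dy": 0,"dz": 0,"yaw": 0},
], jaw=0)

```text
clock: 29.55
position: [0.6224, -0.1176, 0.1165]
ee_rot: [-2.084, -2.348, -0.02]
wrist_force: [0.1, -0.0, 0.4]
grip_width: 0.0387
```

Request:
step_arm([
  {"dx": 0,"dy": 0,"dz": 0,"yaw": 0},
  {"dx": 0,"dy": 0,"dz": 0,"yaw": 0},
  {"dx": 0,"dy": 0,"dz": 0,"yaw": 0},
  {"dx": 0,"dy": 0,"dz": 0,"yaw": 0},
])

```text
clock: 29.88
position: [0.6217, -0.1175, 0.1168]
ee_rot: [-2.083, -2.347, -0.019]
wrist_force: [-1.7, 0.5, 0.5]
grip_width: 0.0063
```

```bash
python3 st.py; python3 look.py 18 side scene
```

```text
29.8833 [ 0.6217 -0.1175  0.1168] [-1.7  0.5  0.5] toolx ang 96.8  xdip -0.6 ydip -0.4 deg
29.9833 [ 0.6219 -0.1175  0.1168] [-3.  -0.2  2.3] [-0.01  0.63  0.01]
```

View pics/L18.png

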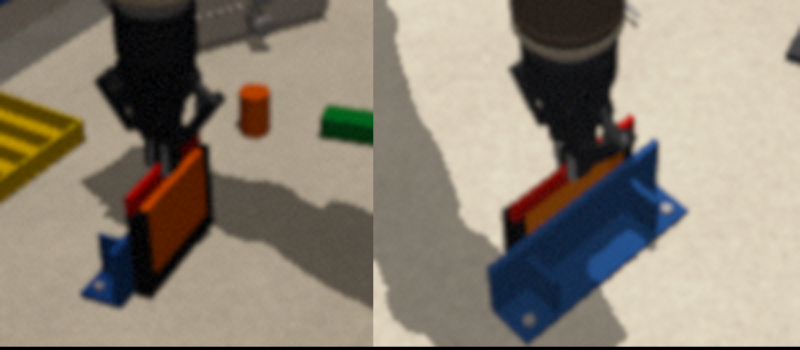

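Request:
step_arm([
  {"dx": 0,"dy": 0,"dz": 0.1,"yaw": 0},
  {"dx": 0,"dy": 0,"dz": 0.2,"yaw": 0},
  {"dx": 0,"dy": 0,"dz": 0.3,"yaw": 0},
  {"dx": 0,"dy": 0,"dz": 0.4,"yaw": 0},
])

```text
clock: 30.32
position: [0.6201, -0.1171, 0.1402]
ee_rot: [-2.08, -2.344, -0.015]
wrist_force: [-0.0, -0.4, -3.1]
grip_width: 0.0059
```

```bash
python3 st.py; python3 look.py 19 side scene; python3 - <<'E'
from h import *
from plant import manip
K,T=cam(manip,"wrist","wb1.png"); im=load("pics/wb1.png")
a=[cv2.resize(im[y-16:y+16,x-16:x+16],None,fx=12,fy=12,interpolation=cv2.INTER_NEAREST) for x,y in [(328,111),(320,206)]]
o=np.clip(np.hstack(a).astype(float)*1.5,0,255).astype(np.uint8); cv2.imwrite("pics/pins.png",o[:,:,::-1])
print("nadir",proj(K,T,[T[0,3],T[1,3],0]))
E
```

```text
30.3167 [ 0.6201 -0.1171  0.1402] [-0.  -0.4 -3.1] toolx ang 96.8  xdip -0.7 ydip -0.1 deg
30.4167 [ 0.6217 -0.1174  0.1423] [ 0.4  0.2 -2.6] [-0.06 -0.03  0.04]
nadir [[303.41349336 106.41804712]]
```

View pics/pins.png

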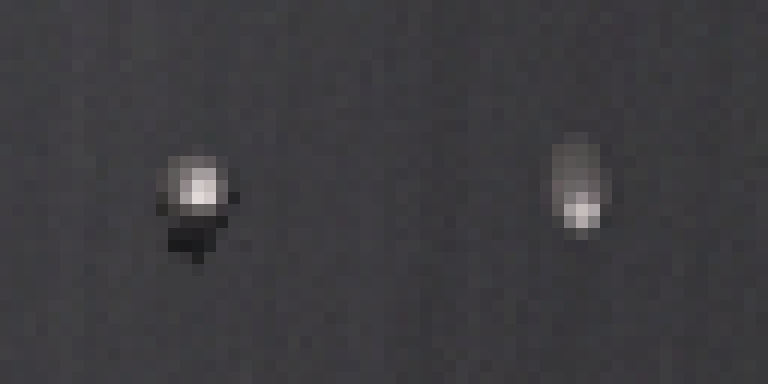

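View pics/L19.png

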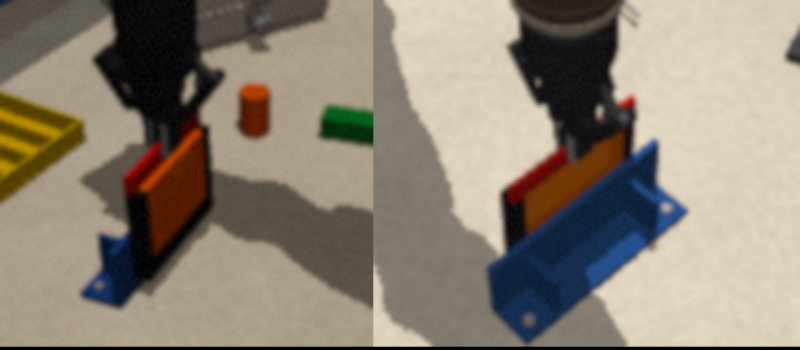

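```bash
python3 - <<'E'
from h import *
from plant import manip
K,T=cam(manip,"wrist","wb1.png"); im=load("pics/wb1.png")
w=ray(K,T,[[328.3,110.1],[320.0,207.3]],.026); print(w.round(4),w.mean(0).round(4),np.hypot(*(w[0]-w[1])[:2]),np.degrees(np.arctan2(*(w[0]-w[1])[[1,0]])))
print(ray(K,T,[[319.8,203.3-1]],.012))
# strip side edges, row-wise darkness
g=cv2.cvtColor(im.copy(),cv2.COLOR_RGB2GRAY)
for r in [90,130,170,210]:
    row=g[r].astype(int); d=np.nonzero(row[270:380]<75)[0]+270; e=ray(K,T,[[d[0]-.5,r],[d[-1]+.5,r]],.012); print(r,d[0],d[-1],row[d[0]-2:d[0]+4],row[d[-1]-2:d[-1]+3],e[:,:2].round(4).tolist())
    # signed offset across tool y from pin mean
    n=np.array([np.cos(np.radians(25.5)),np.sin(np.radians(25.5))]); print((e[:,:2]-w.mean(0)[:2])@n*1000)
E
```

```text
[[0.5404 0.3249 0.026 ]
 [0.5831 0.2343 0.026 ]] [0.5617 0.2796 0.026 ] 0.10016040425387217 115.23840885695834
[[0.58273089 0.23585443 0.012     ]]
90 300 358 [154 107  24  39  42  44] [ 42  39  36  84 158] [[0.506, 0.3285], [0.5582, 0.3557]]
[-29.25018085  29.58630249]
130 297 354 [157 151  74  28  41  43] [ 40  35  34  94 150] [[0.5221, 0.2927], [0.5752, 0.3209]]
[-30.1926546   29.90519343]
170 295 350 [152 142  35  30  41  42] [ 36  29  66 158 149] [[0.5404, 0.2545], [0.5935, 0.2832]]
[-30.12135559  30.24987595]
210 293 345 [154 147  24  35  38  42] [ 37  33  53 148 150] [[0.5602, 0.2131], [0.6124, 0.2419]]
[-30.04403866  29.51255688]
```

```bash
python3 st.py; python3 -c "
from h import *
from plant import manip
s,_=snap(manip,'wrist','wr4.png'); print(s['position'])"; python3 rw.py wr4.png .1440
```

```text
30.4167 [ 0.6217 -0.1174  0.1423] [ 0.4  0.2 -2.6] toolx ang 96.8  xdip -0.6 ydip -0.4 deg
[ 0.62169252 -0.11739926  0.14231923]
px box (272, 118, 20, 244) [[272.0, 118.0], [291.0, 118.0], [291.0, 361.0], [272.0, 361.0]]
((620.4837036132812, -102.57964324951172), (7.600529193878174, 109.89920806884766), 6.7620768547058105)
[[610.2000122070312, -48.5], [623.2000122070312, -157.60000610351562], [630.7000122070312, -156.6999969482422], [617.7999877929688, -47.599998474121094]]
in tool x,y mm [14.9  0.6 -1.5]
```

View pics/wr4.png

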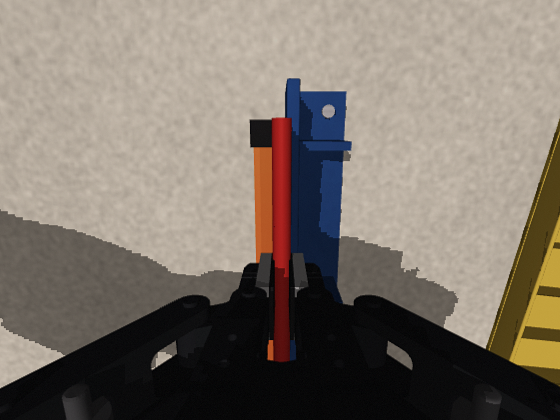

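Request:
step_arm([
  {"dx": 0,"dy": 0,"dz": 0.5,"yaw": 0},
  {"dx": 0,"dy": 0,"dz": 0.6,"yaw": 0},
  {"dx": -0.05,"dy": 0.1,"dz": 0.6,"yaw": 0},
  {"dx": -0.1,"dy": 0.2,"dz": 0.6,"yaw": 0},
  {"dx": -0.1,"dy": 0.3,"dz": 0.6,"yaw": 0},
  {"dx": -0.1,"dy": 0.5,"dz": 0.4,"yaw": 0.1},
  {"dx": -0.1,"dy": 0.6,"dz": 0.1,"yaw": 0.2},
  {"dx": -0.1,"dy": 0.6,"dz": 0,"yaw": 0.2},
])

```text
clock: 31.13
position: [0.6051, -0.061, 0.228]
ee_rot: [-2.023, -2.396, -0.012]
wrist_force: [0.5, 0.9, -3.5]
grip_width: 0.0064
```

```bash
python3 st.py
```

```text
31.1333 [ 0.6051 -0.061   0.228 ] [ 0.5  0.9 -3.5] toolx ang 99.7  xdip -0.5 ydip -0.1 deg
```

Request:
step_arm([
  {"dx": -0.08,"dy": 0.7,"dz": 0,"yaw": 0.2},
  {"dx": -0.08,"dy": 0.8,"dz": 0,"yaw": 0.2},
  {"dx": -0.08,"dy": 0.8,"dz": 0,"yaw": 0.2},
  {"dx": -0.08,"dy": 0.8,"dz": 0,"yaw": 0.2},
  {"dx": -0.08,"dy": 0.8,"dz": 0,"yaw": 0.2},
  {"dx": -0.08,"dy": 0.8,"dz": 0,"yaw": 0.2},
  {"dx": -0.08,"dy": 0.8,"dz": 0,"yaw": 0.2},
  {"dx": -0.08,"dy": 0.8,"dz": 0,"yaw": 0.2},
])

```text
clock: 31.8
position: [0.5808, 0.1165, 0.2207]
ee_rot: [-1.774, -2.574, -0.003]
wrist_force: [0.6, -0.6, -2.7]
grip_width: 0.0062
```

```bash
python3 st.py
```

```text
31.8 [0.5808 0.1165 0.2207] [ 0.6 -0.6 -2.7] toolx ang 110.9  xdip -0.8 ydip 0.4 deg
```

Request:
step_arm([
  {"dx": -0.08,"dy": 0.8,"dz": 0,"yaw": 0.1},
  {"dx": -0.08,"dy": 0.8,"dz": 0,"yaw": 0.1},
  {"dx": -0.08,"dy": 0.8,"dz": 0,"yaw": 0.1},
  {"dx": -0.08,"dy": 0.8,"dz": 0,"yaw": 0.1},
  {"dx": -0.06,"dy": 0.8,"dz": 0,"yaw": 0.1},
  {"dx": -0.04,"dy": 0.7,"dz": 0,"yaw": 0.05},
  {"dx": 0,"dy": 0.4,"dz": 0,"yaw": 0},
  {"dx": 0,"dy": 0.1,"dz": 0,"yaw": 0},
])

```text
clock: 32.47
position: [0.5556, 0.2717, 0.2119]
ee_rot: [-1.645, -2.642, 0.008]
wrist_force: [-0.2, -0.4, -2.6]
grip_width: 0.0061
```

Request:
step_arm([
  {"dx": 0,"dy": 0,"dz": 0,"yaw": 0},
])

```text
clock: 32.55
position: [0.5544, 0.2732, 0.2111]
ee_rot: [-1.641, -2.644, 0.009]
wrist_force: [0.2, 0.2, -3.2]
grip_width: 0.0061
```

```bash
python3 st.py;python3 -c "
from h import *
from plant import manip
snap(manip,'wrist','wr5.png')"
```

```text
32.55 [0.5544 0.2732 0.2111] [ 0.2  0.2 -3.2] toolx ang 116.3  xdip -1.3 ydip 1.2 deg
```

View pics/wr5.png

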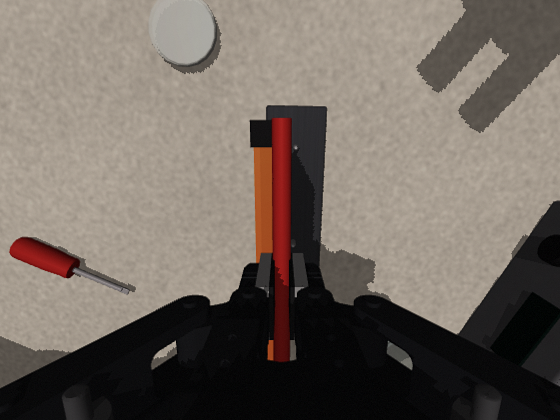

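```bash
cat > tgt.py <<'E'
from h import *
from plant import manip
import sys
s=manip.state(); M=R.from_rotvec(s["ee_rot"]).as_matrix(); p=s["position"]
Rg=R.from_rotvec([-2.083,-2.347,-.019]).as_matrix(); 
a=np.radians(6.75); ny=np.array([np.cos(a),np.sin(a),0]); nx=np.array([-np.sin(a),np.cos(a),0])
g=-.005*ny-.0002*nx+np.array([0,0,-.1168]); gt=Rg.T@g; xt=Rg.T@nx; zt=Rg.T@np.array([0,0,-1.])
seat=np.array([float(sys.argv[1]),float(sys.argv[2]),.012]); yaw=float(sys.argv[3])
foot=p+M@gt; wx=M@xt; wz=M@zt
t=seat-foot
print(s["clock"],"F",s["wrist_force"].round(1),"foot",foot.round(4),"TCP",p.round(4)); print("width axis ang %.2f (want %.2f) dip %.2f; lean toward tooly %.2f deg"%(np.degrees(np.arctan2(wx[1],wx[0])),90+yaw,np.degrees(-wx[2]),np.degrees(wz@(M[:,1]*[1,1,0]))))
print("go units dx %.2f dy %.2f dz %.2f yaw %.2f ; mm"%(*(t*40),(90+yaw-np.degrees(np.arctan2(wx[1],wx[0])))/6),(t*1000).round(1))
E
python3 tgt.py .5617 .2796 25.3
python3 - <<'E'
from h import *
from plant import manip
K,T=cam(manip,"wrist","wr5.png"); im=load("pics/wr5.png")
a=[cv2.resize(im[y-16:y+16,x-16:x+16],None,fx=12,fy=12,interpolation=cv2.INTER_NEAREST) for x,y in [(295,148),(292,245)]]
o=np.clip(np.hstack(a).astype(float)*1.5,0,255).astype(np.uint8); cv2.imwrite("pics/pins2.png",o[:,:,::-1])
w=ray(K,T,[[295,148],[292,245]],.026); print(w.round(4),w.mean(0),np.hypot(*(w[0]-w[1])[:2]))
E
```

```text
32.6 F [ 0.   0.3 -4.1] foot [0.5466 0.2701 0.0944] TCP [0.5544 0.2727 0.2111]
width axis ang 116.25 (want 115.30) dip -0.66; lean toward tooly -1.58 deg
go units dx 0.61 dy 0.38 dz -3.30 yaw -0.16 ; mm [ 15.1   9.5 -82.4]
[[0.5405 0.3238 0.026 ]
 [0.5824 0.2345 0.026 ]] [0.56147295 0.27911851 0.026     ] 0.09863755338143938
```

View pics/pins2.png

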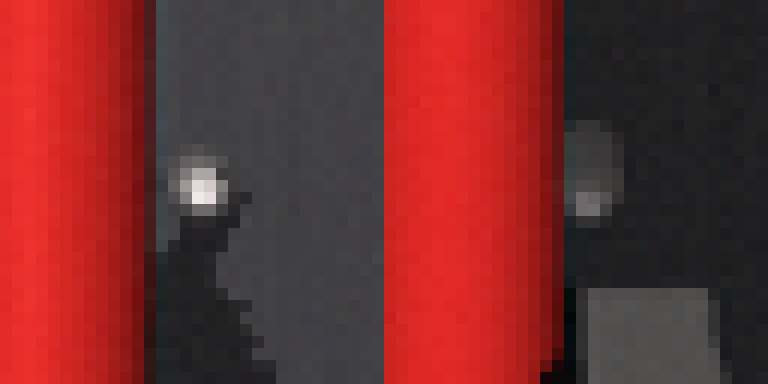

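```bash
python3 - <<'E'
from h import *
from plant import manip
K,T=cam(manip,"wrist","wr5.png")
w=ray(K,T,[[295.4,147.2],[292.5,245.7]],.026); print(w.round(4),w.mean(0).round(4),np.hypot(*(w[0]-w[1])[:2]),np.degrees(np.arctan2(*(w[0]-w[1])[[1,0]])))
E
python3 rw.py wr5.png .2128
```

```text
[[0.5405 0.3246 0.026 ]
 [0.5832 0.234  0.026 ]] [0.5619 0.2793 0.026 ] 0.10015223337135289 115.22162187577533
px box (272, 118, 20, 244) [[272.0, 118.0], [291.0, 118.0], [291.0, 361.0], [272.0, 361.0]]
((548.3411865234375, 286.6799621582031), (7.622212886810303, 109.57047271728516), 26.314525604248047)
[[520.5999755859375, 334.1000061035156], [569.2000122070312, 235.89999389648438], [576.0, 239.3000030517578], [527.5, 337.5]]
in tool x,y mm [14.9  0.5 -1.4]
```

Request:
step_arm([
  {"dx": 0.3,"dy": 0.18,"dz": -0.2,"yaw": -0.08},
  {"dx": 0.3,"dy": 0.18,"dz": -0.4,"yaw": -0.08},
  {"dx": 0,"dy": 0,"dz": -0.5,"yaw": 0},
  {"dx": 0,"dy": 0,"dz": -0.5,"yaw": 0},
  {"dx": 0,"dy": 0,"dz": -0.4,"yaw": 0},
  {"dx": 0,"dy": 0,"dz": -0.1,"yaw": 0},
  {"dx": 0,"dy": 0,"dz": 0,"yaw": 0},
])

```text
clock: 33.18
position: [0.576, 0.2752, 0.1524]
ee_rot: [-1.684, -2.621, 0.013]
wrist_force: [-0.1, -0.4, -3.2]
grip_width: 0.0064
```

```bash
python3 tgt.py .5614 .2792 25.2
```

```text
33.1833 F [-0.1 -0.4 -3.2] foot [0.5683 0.2723 0.0358] TCP [0.576  0.2752 0.1524]
width axis ang 114.48 (want 115.20) dip -0.39; lean toward tooly -1.58 deg
go units dx -0.28 dy 0.28 dz -0.95 yaw 0.12 ; mm [ -6.9   6.9 -23.8]
```

Request:
step_arm([
  {"dx": -0.14,"dy": 0.14,"dz": 0,"yaw": 0.1},
  {"dx": -0.14,"dy": 0.12,"dz": 0,"yaw": 0},
  {"dx": 0,"dy": 0,"dz": 0,"yaw": 0},
  {"dx": 0,"dy": 0,"dz": 0,"yaw": 0},
])

```text
clock: 33.52
position: [0.5693, 0.2818, 0.1531]
ee_rot: [-1.672, -2.63, 0.012]
wrist_force: [0.1, 0.4, -2.9]
grip_width: 0.0063
```

```bash
python3 tgt.py .5614 .2792 25.2
```

```text
33.5167 F [ 0.1  0.4 -2.9] foot [0.5617 0.2789 0.0365] TCP [0.5693 0.2818 0.1531]
width axis ang 115.04 (want 115.20) dip -0.38; lean toward tooly -1.53 deg
go units dx -0.01 dy 0.01 dz -0.98 yaw 0.03 ; mm [ -0.3   0.3 -24.5]
```

Request:
step_arm([
  {"dx": 0,"dy": 0,"dz": -0.12,"yaw": 0.03},
  {"dx": 0,"dy": 0,"dz": -0.12,"yaw": 0},
  {"dx": 0,"dy": 0,"dz": -0.06,"yaw": 0},
  {"dx": 0,"dy": 0,"dz": 0,"yaw": 0},
])

```text
clock: 33.85
position: [0.5697, 0.2827, 0.1467]
ee_rot: [-1.667, -2.635, 0.008]
wrist_force: [0.3, 0.4, -3.3]
grip_width: 0.0066
```

```bash
python3 tgt.py .5614 .2792 25.2; sed -i 's/(205,190,160,130),"side":(190,80,140,130)/(310,110,140,130),"side":(110,190,140,140)/' look.py; python3 look.py 20 side scene
```

```text
33.85 F [ 0.3  0.4 -3.3] foot [0.5624 0.2799 0.03  ] TCP [0.5697 0.2827 0.1467]
width axis ang 115.29 (want 115.20) dip -0.40; lean toward tooly -1.35 deg
go units dx -0.04 dy -0.03 dz -0.72 yaw -0.02 ; mm [ -1.   -0.7 -18. ]
33.95 [0.5698 0.2827 0.1469] [ 0.1  0.7 -3.1] [-0.01 -0.1   0.01]
```

View pics/L20.png

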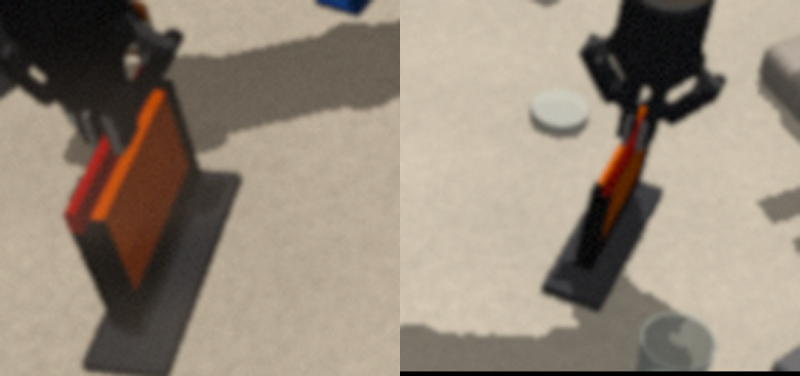

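Looks centred. Correct 1 mm and lower onto the pin tips.

Request:
step_arm([
  {"dx": -0.04,"dy": -0.03,"dz": -0.05,"yaw": 0},
  {"dx": -0.02,"dy": -0.02,"dz": -0.1,"yaw": 0},
  {"dx": 0,"dy": -0.01,"dz": -0.1,"yaw": 0},
])

```text
clock: 34.2
position: [0.5687, 0.2813, 0.1408]
ee_rot: [-1.668, -2.635, 0.006]
wrist_force: [0.1, 0.9, -2.6]
grip_width: 0.0062
```

```bash
python3 tgt.py .5614 .2792 25.2
```

```text
34.2 F [ 0.1  0.9 -2.6] foot [0.5615 0.2786 0.0241] TCP [0.5687 0.2813 0.1408]
width axis ang 115.27 (want 115.20) dip -0.40; lean toward tooly -1.28 deg
go units dx -0.00 dy 0.03 dz -0.49 yaw -0.01 ; mm [ -0.1   0.6 -12.1]
```

Request:
step_arm([
  {"dx": 0,"dy": 0.01,"dz": -0.12,"yaw": 0},
  {"dx": 0,"dy": 0.01,"dz": -0.12,"yaw": 0},
])

```text
clock: 34.37
position: [0.5687, 0.2815, 0.1343]
ee_rot: [-1.668, -2.635, 0.006]
wrist_force: [0.1, 0.3, -3.5]
grip_width: 0.006
```

```bash
python3 tgt.py .5614 .2792 25.2
```

```text
34.3667 F [ 0.1  0.3 -3.5] foot [0.5616 0.2788 0.0176] TCP [0.5687 0.2815 0.1343]
width axis ang 115.25 (want 115.20) dip -0.39; lean toward tooly -1.27 deg
go units dx -0.01 dy 0.02 dz -0.22 yaw -0.01 ; mm [-0.2  0.4 -5.6]
```

Request:
step_arm([
  {"dx": 0,"dy": 0.01,"dz": -0.1,"yaw": 0},
  {"dx": 0,"dy": 0,"dz": -0.08,"yaw": 0},
  {"dx": 0,"dy": 0,"dz": -0.08,"yaw": 0},
])

```text
clock: 34.62
position: [0.5697, 0.2831, 0.1286]
ee_rot: [-1.668, -2.636, 0.001]
wrist_force: [-2.0, -0.7, 26.2]
grip_width: 0.0063
```

```bash
python3 tgt.py .5614 .2792 25.2
```

```text
34.6167 F [-2.  -0.7 26.2] foot [0.5629 0.2806 0.0119] TCP [0.5697 0.2831 0.1286]
width axis ang 115.27 (want 115.20) dip -0.44; lean toward tooly -1.09 deg
go units dx -0.06 dy -0.06 dz 0.00 yaw -0.01 ; mm [-1.5 -1.4  0.1]
```

Request:
step_arm([
  {"dx": -0.03,"dy": -0.02,"dz": -0.05,"yaw": 0},
  {"dx": -0.03,"dy": -0.02,"dz": -0.05,"yaw": 0},
  {"dx": 0,"dy": 0,"dz": -0.03,"yaw": 0},
])

```text
clock: 34.87
position: [0.5697, 0.283, 0.1288]
ee_rot: [-1.669, -2.638, -0.005]
wrist_force: [-3.0, -1.4, 2.8]
grip_width: 0.006
```

```bash
python3 tgt.py .5614 .2792 25.2; python3 look.py 21 side scene
```

```text
34.8667 F [-3.  -1.4  2.8] foot [0.5633 0.2808 0.0121] TCP [0.5697 0.283  0.1288]
width axis ang 115.28 (want 115.20) dip -0.44; lean toward tooly -0.83 deg
go units dx -0.08 dy -0.06 dz -0.00 yaw -0.01 ; mm [-1.9 -1.6 -0.1]
34.9667 [0.5697 0.2831 0.1287] [-3.1 -1.4  7.1] [-0.62  0.75 -0.07]
```

View pics/L21.png

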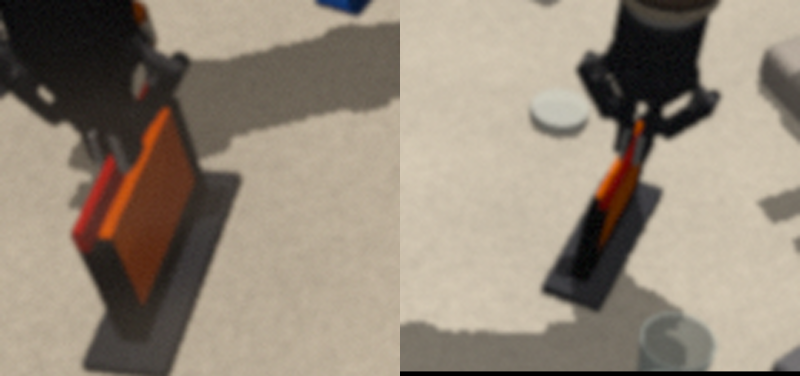

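Request:
step_arm([
  {"dx": 0,"dy": 0,"dz": 0,"yaw": 0},
  {"dx": 0,"dy": 0,"dz": 0,"yaw": 0},
  {"dx": 0,"dy": 0,"dz": 0,"yaw": 0},
  {"dx": 0,"dy": 0,"dz": 0,"yaw": 0},
  {"dx": 0,"dy": 0,"dz": 0,"yaw": 0},
  {"dx": 0,"dy": 0,"dz": 0,"yaw": 0},
], jaw=100)

```text
clock: 35.47
position: [0.5709, 0.284, 0.1292]
ee_rot: [-1.67, -2.639, -0.009]
wrist_force: [-1.2, -0.4, 0.4]
grip_width: 0.0779
```

Request:
step_arm([
  {"dx": 0,"dy": 0,"dz": 0.3,"yaw": 0},
  {"dx": 0,"dy": 0,"dz": 0.6,"yaw": 0},
  {"dx": 0,"dy": 0,"dz": 0.7,"yaw": 0},
  {"dx": 0,"dy": 0,"dz": 0.7,"yaw": 0},
  {"dx": 0,"dy": 0,"dz": 0.7,"yaw": 0},
  {"dx": 0,"dy": 0,"dz": 0.7,"yaw": 0},
  {"dx": 0,"dy": 0,"dz": 0.2,"yaw": 0},
  {"dx": 0,"dy": 0,"dz": 0,"yaw": 0},
])

```text
clock: 36.13
position: [0.5698, 0.2835, 0.2328]
ee_rot: [-1.669, -2.638, -0.007]
wrist_force: [0.3, 0.8, -1.2]
grip_width: 0.0852
```

```bash
python3 look.py 22 side scene; python3 -c "
from h import *
from plant import manip
snap(manip,'wrist','wr6.png')"; python3 rw.py wr6.png .130
```

```text
36.2333 [0.5693 0.2833 0.2313] [0.7 0.5 0.1] [-0.08 -0.03 -0.02]
px box (272, 126, 11, 181) [[272.0, 126.0], [282.0, 126.0], [282.0, 306.0], [272.0, 306.0]]
((566.3008422851562, 281.2861328125), (7.293731689453125, 139.5005645751953), 24.95764923095703)
[[533.5999755859375, 343.0], [592.4000244140625, 216.5], [599.0, 219.60000610351562], [540.2000122070312, 346.1000061035156]]
in tool x,y mm [ -2.4  -2.8 101.3]
```

View pics/L22.png

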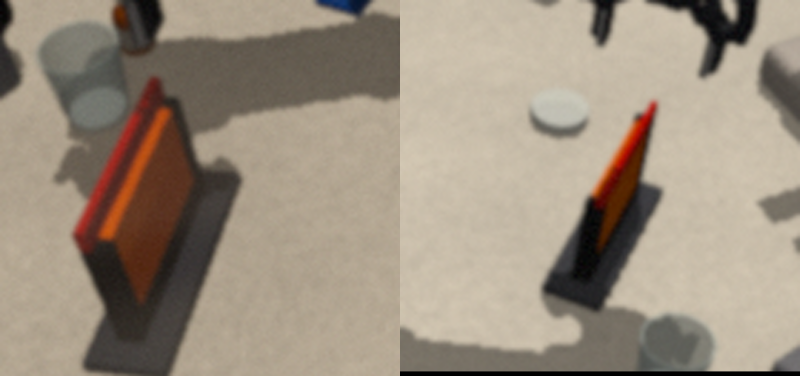

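View pics/wr6.png

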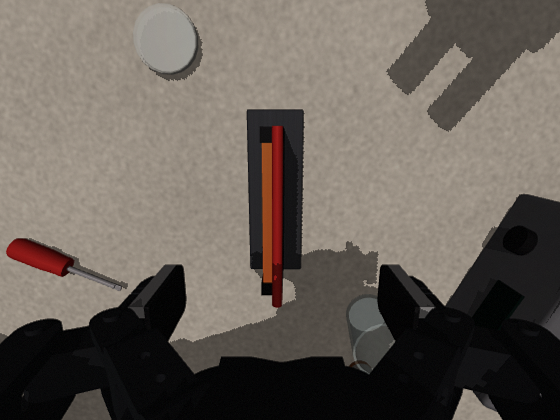

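View pics/scene_22.png

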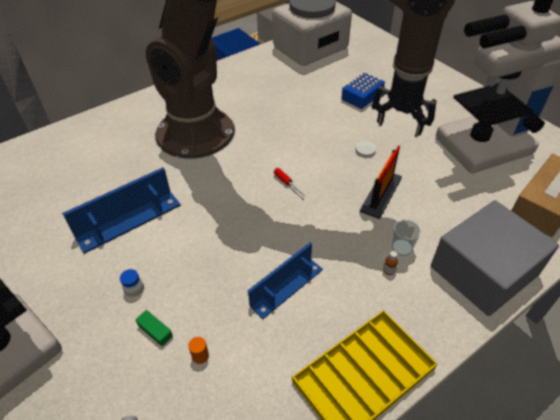

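```bash
python3 -c "
from plant import manip
print(manip.hand_in(), manip.state()['clock'])"
```

```text
the job is handed in; nothing more can be done
the job is handed in; nothing more can be done
```

The light shield is seated on the two pins of the dark base and released, and I handed the job in at about 36 s.

**Tipping up:** I pushed the shield flush to the smaller blue stop and tipped it up. The first two tries slipped at the rim and it dropped back flat; the third worked. It then stood against the stop by itself, and I checked that in the pictures with the gripper well clear.

**Straightening the gripper:** Pushing had tilted the gripper by a few degrees. I straightened it by pressing the closed fingertips against the fixed stop and the fixed base strip, with up to about 30 N.

**Placing:** I gripped the red rim and lowered the shield onto the pins.
- The pins went in with no measurable side force.
- The foot bottomed with about 26 N of upward force, at an estimated height of 12 mm, which is the seat height.
- While going down, the shield leaned about 1.3° by my estimate, so it was not perfectly level. It straightened as it seated.

**Last checks:**
- The rim centre measured (0.5663, 0.2813). Fully seated it should be at (0.5661, 0.2814), so they agree within 0.3 mm.
- The shield looks upright and nothing is touching it.
- While I was still holding it on the seat, the foot position worked out from the arm's own pose was about 2 mm off. The final picture does not show that offset.
- In the pictures the bystanders look unmoved; I did not measure their positions.

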